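Chock a roller on a sloping drip board

ROBOT

A 7-joint arm with a two-finger parallel gripper is mounted at the origin on a cart in front of the work surface, level with it; the furniture and walls round the work are solid. World frame = base frame: x ahead of the robot, y to its left, z up, the work surface at z = 0. Lengths are in mm, angles in rad, forces in N, time in s.
With the tool pointing down it reaches from about 400 to 875 mm from the base axis. Payload 4.4 kg.
Tool frame: the origin (TCP) lies at the very end of the fingers, on their centre line; the grasp point (between the pads) lies ctrl.grip_depth behind it (ctrl.grip_depth is the distance from the TCP to the grasp point, in mm); y points along the fingers, x is the direction in which the jaws open and shut, and the axes are right-handed (so a half turn about y gives the same grasp; the last joint's range is limited). The gripper opens to 85 mm and grips with 20 to 120 N. Pads are 22 mm wide; open, the fingers measure 114 mm over their backs; the gripper's body (76 mm by 85 mm) begins 54 mm behind the grasp point. The pads swing forward as they close: fully open they stand 13 mm farther back than shut.
Start: joints at [-1.279, 0.628, 0.038, 1.517, -0.027, 0.996, -0.02], TCP at [227.617, 608.858, 231.313] pointing down, gripper open.
Joint ranges: [-3.06, 3.06], [-0.37, 2.12], [-1.25, 1.32], [0.18, 2.47], [-1.1, 4.24], [0.23, 1.98], [-2.94, 2.94]. Speed limits (rad/s): [2.57, 2.57, 3.14, 3.14, 3.14, 3.14, 3.14].

INTERFACE

Orientations are given as [roll, pitch, yaw] about the fixed x, y, z axes, in that order (R = Rz(yaw) Ry(pitch) Rx(roll)).
In Python, from cell import ctrl gives the robot as it stands.
- The arm moves only by the tool apply_moves, never from a script. Its argument "motion" is a list of rows, each a list of 5 numbers: the shift along the tool's x, y, z in cm, then the turn about the tool's y in rad, then the finger opening in cm, from 0 to 8.54. In form: [[tx, ty, tz, roll, hand], ...]. A call has 1 to 20 rows; each row is the pose to reach, as a shift and turn from the pose commanded when the call began, along the tool's axes at that moment; what a row does not reach only later rows make up. A row lasts 1/8 s, in which the tool goes at most 62.5 mm and 10.7 degrees, less where a joint would pass 70% of its speed; a pose out of reach is approached as far as the arm can. A call with a gripper value outside its range is refused whole. The fingers move at their own pace and stop on an object; the grip force is fixed at half the most. Time passes only in rows, so rows that repeat a pose let the fingers close. It gives the time, the measured TCP pose, the force and the opening at its end, in the units of the state.
- ctrl.read_state(): the state, without advancing time (a new reading comes with each control period).
- ctrl.get_image(name): name is "scene" or "top" or "wrist"; returns a dict with "image" (384x512x3 uint8, red, green, blue), "vfov" (degrees; the focal length in pixels is half the picture's height over the tangent of half this angle, whatever the lens; pixels are square), "cx", "cy" (the principal point, pixels), "extrinsics" (4x4, takes a point from world to camera coordinates); the wrist camera has in their place "tool_from_camera" (4x4, takes a point from camera to tool coordinates, whose origin is the TCP and whose axes are the tool frame's). Camera axes: x right, y up, looking along -z (the intrinsics and any distortion apply to the point x, -y, -z); pixel columns grow to the right and rows downward; lengths in mm; the calibration is good to about 2 mm. A picture is of the moment at which its call begins: read the wrist's pose just before it. There is no depth.
- ctrl.finish_job(): hands the job in, once; it reports no verdict.
Trained networks look in a picture, given as the dict that the camera call returned (one of the last four; its "shot" number tells which), for a name from the list of things; names that differ only in an ending like _2 or _b are one class to them, and where a whole thing is asked for, a point or a joint stands for the part that bears it (a point fixed in the world has none). Each returns a list of dicts, best first, with "confidence" (0 to 1); they miss things now and then, are a little off and sometimes report something else, mostly with a low value. They report only what shows in the picture. A call takes as long as a camera call. They do not tell look-alikes from the thing itself.
- ctrl.search_frame(picture, query): "location" ([x, y, z] in mm, in world coordinates, good to about 4 mm: the middle of the surface that is visible of it).
- ctrl.mark_of(picture, query): "location" ([x, y, z] in mm, in world coordinates, good to about 4 mm: a listed point, or the origin of a listed thing).
The state is a dict: "clock": time; "qpos": joint angles; "qd": joint speeds; "tau": joint torques, N m; "eef_pos": TCP position; "tool_rot": TCP orientation; "force": force on the tool from outside, world axes, zero at the start; "torque": the same for the moment, N m; "width": finger opening in mm.
Only numpy, scipy, OpenCV 4.12 (cv2) and the standard library are available. Lean on these libraries where they do the work, as an engineer would, in place of code of your own. Each camera call takes 0.05 s, during which the arm holds its last target.

TASK

Park the steel roller on the sloping drip board, sitting over the drain hole with its axis straight across the slope, to drain. First set the plain wooden block flat on the board as the chock on the downhill side of the hole, its long side across the slope, then lay the roller against it and do not let go of the roller until it rests there; last, set the wedge flat on the board straight uphill of the roller, slide its thin nose in snug against it, and leave all three there at rest. Do not disturb the glass, the upright pipe piece or the upright bolt.

Things in the scene. Friction and masses are not known exactly. Their poses are not given: they have to be found in the camera images.
- drain (a point): Drain hole (dark, 15 mm, bright rim; a marking only) in the middle of the grey drip board, a fixed sheet 250 mm (up the slope) x 160 mm, inclined 10 degrees. Frame in the sloping face: x uphill, y across, z square out of the face. At yaw 0 the low edge (lip 6 mm high) faces the robot; the board is turned up to 0.4 rad. The hole is 33 mm above the table, low edge 11, high edge 55.
- roller: Steel roller, a cylinder 54 mm in diameter, 56 mm long, 0.2 to 0.45 kg. Origin at its middle; its y axis is the cylinder's axis (x and z turn as it rolls). Starts lying level in the vee block. It rolls down the board unless stopped. Grip it by its two flat ends (56 mm), which leaves the round sides free for the chocks. On the board its centre is 27 mm above the face.
- vee_seat (a point): The roller's middle when it lies in the vee block, 48 mm above the table: a fixed dark block 72 (x) x 40 (y) mm, 34 mm high, with a 90 degree groove along its y axis, so that the roller overhangs each end by 8 mm. Turned by up to 0.6 rad.
- block: Softwood block 50 x 90 mm, 42 mm high, the downhill chock, 0.09 to 0.18 kg. Origin at the centre of its underside, z up. In its own axes its 90 mm length points along (0.259, 0.966, 0) and its 50 mm width along (0.966, -0.259, 0). Grip across the 50 mm width. With its long side touching the roller, their centres are 52 mm apart along the slope.
- block_mid (a point): Point in the block on its vertical centre line, 27 mm above its underside (level with the roller's centre when both stand on the board). Its own axes are square to the block: x along the 50 mm width, y along the 90 mm length, z up. The roller touches a long side when its centre is 52 mm from here along this x.
- wedge: Dark wooden chock 66 (x) x 40 (y) x 30 (z) mm, 0.06 kg. Origin at the centre of its underside. Its nose (3 mm thick) is at x = -33 mm; the face rises at 40 degrees to the flat top, from x = -1 mm to the heel at +33 mm. Grip across the 40 mm width, best at x = +10 mm. Touching the roller, nose downhill, its origin is 46 mm uphill of the roller's centre; the nose is then under the roller, so slide it in.
- pipe_off: Bystander: upright piece of grey pipe, 42 mm across, 85 mm high. Origin at the centre of its underside.
- tumbler: Bystander: clear drinking glass, 80 mm across, 91 mm high, standing on the thin plywood strip (6 mm thick, begins about 0.6 m ahead of the robot). Origin at the centre of its underside.
- bolt: Bystander: grey bolt standing on its head, 29 mm across the head, 70 mm high. Origin at the centre of its underside.
Not all that is in view belongs to the job. What is shaped like the wedge but pink is not meant.

How it is judged (in metres and radians):
On the way, in this order (a step that is already met when the one before it is completed fails the run):
1. the block stands flat on the board, released, on the downhill side of the drain hole while the roller still lies in the vee block (x of block in the frame of drain between -0.08 and -0.025 m and y of block in the frame of drain between -0.03 and 0.03 m and z of block in the frame of drain below 0.01 m and angle between the z axis of block and the z axis of drain, either way round below 0.1 rad and contact force between the fingers and block below 0.05 N and linear speed of block below 0.02 m/s and distance between roller and vee_seat below 0.012 m), for 0.2 s.
2. the roller lies over the drain hole against the block, released and at rest, before the wedge is put in (x of block in the frame of drain between -0.08 and -0.025 m and y of block in the frame of drain between -0.03 and 0.03 m and z of block in the frame of drain below 0.01 m and angle between the z axis of block and the z axis of drain, either way round below 0.1 rad and x of roller in the frame of drain between -0.02 and 0.02 m and y of roller in the frame of drain between -0.02 and 0.02 m and z of roller in the frame of drain below 0.032 m and x of roller in the frame of block_mid between -0.06 and 0.06 m and y of roller in the frame of block_mid between -0.045 and 0.045 m and z of roller in the frame of block_mid between -0.02 and 0.02 m and angle between the y axis of roller and the y axis of drain, either way round below 0.2 rad and contact force between the fingers and roller below 0.05 N and linear speed of roller below 0.02 m/s and distance between roller and wedge above 0.08 m), for 0.3 s.
At the end, for the whole second after the job is handed in: Roller over the drain hole (20 mm), axis across the slope (0.2 rad), within 8 mm of touching the block; block flat on the downhill side and wedge flat on the uphill side, both within 30 mm of the line through the hole; wedge straight (0.25 rad) and within 8 mm of the roller; all released, at rest (x of block in the frame of drain between -0.08 and -0.025 m and y of block in the frame of drain between -0.03 and 0.03 m and z of each of block, wedge in the frame of drain below 0.01 m and angle between the z axis of each of block, wedge and the z axis of drain, either way round below 0.1 rad and x of roller in the frame of drain between -0.02 and 0.02 m and y of roller in the frame of drain between -0.02 and 0.02 m and z of roller in the frame of drain below 0.032 m and x of roller in the frame of block_mid between -0.06 and 0.06 m and y of roller in the frame of block_mid between -0.045 and 0.045 m and z of roller in the frame of block_mid between -0.02 and 0.02 m and angle between the y axis of roller and the y axis of drain, either way round below 0.2 rad and x of roller in the frame of wedge between -0.055 and 0 m and x of wedge in the frame of drain above 0.02 m and y of wedge in the frame of drain between -0.03 and 0.03 m and angle between the x axis of wedge and the x axis of drain, either way round below 0.25 rad and contact force between the fingers and roller below 0.05 N and linear speed of each of roller, block, wedge below 0.02 m/s and contact force between the fingers and block below 0.05 N and contact force between the fingers and wedge below 0.05 N).
It fails at once if the roller is let go anywhere but in the vee block or against the block (within 10 mm of it) (contact force between the fingers and roller below 0.02 N and distance between roller and vee_seat above 0.012 m and not (x of roller in the frame of block_mid between -0.062 and 0.062 m and y of roller in the frame of block_mid between -0.045 and 0.045 m and z of roller in the frame of block_mid between -0.02 and 0.02 m)).
It fails at once if the glass, the pipe piece or the bolt is moved by more than 20 mm (distance of any of tumbler, pipe_off, bolt from where it was at the start of the episode above 0.02 m).
It also fails if it takes over 72 s, if anything falls off the work surface, if the arm or the gripper's body presses on something with over 40 N, if the wrist force passes 120 N, or if a joint passes its speed limit or range.

## Working session

There is one attempt and no reset: what is moved stays moved. The work goes in short steps, Python scripts to look and compute and a tool call to move; the robot and the scene stay as the last step left them, time stands still between calls to the robot, and variables do not carry over. Pictures are saved under pics/ and viewed, and the job is handed in when it is done.

Besides the shell and the picture viewer there is one more tool, called as name(argument=value, ...) on one line, values as JSON. apply_moves: Moves the arm, as the interface text tells. Its arguments: {"type":"object","properties":{"motion":{"type":"array","items":{"type":"array","items":{"type":"number"}}}},"required":["motion"]}

```bash
ls; mkdir -p pics
cat > look.py <<'E'
import sys,numpy as np,cv2
from cell import ctrl
E
python3 - <<'E'
import cv2,numpy as np
from cell import ctrl
s=ctrl.read_state()
for k,v in s.items(): print(k,np.round(v,3))
print(ctrl.grip_depth)
for n in ["scene","top"]:
    p=ctrl.get_image(n); cv2.imwrite(f"pics/{n}0.png",p["image"][:,:,::-1])
    print(n,p["vfov"],p["cx"],p["cy"],[k for k in p],np.round(p["extrinsics"],3).tolist())
    for q in ["drain","roller","vee_seat","block","block_mid","wedge","pipe_off","tumbler","bolt"]:
        for f in (ctrl.mark_of,ctrl.search_frame):
            print(q,f.__name__,[(np.round(d["location"],1).tolist(),round(d["confidence"],2)) for d in f(p,q)[:3]])
E
```

```text
pics
clock 0.0
qpos [-1.279  0.629  0.038  1.518 -0.027  0.996 -0.02 ]
qd [ 0.    -0.003 -0.    -0.002  0.    -0.001 -0.002]
tau [ 1.0000e-03 -5.6340e+01  1.2270e+00 -1.9343e+01  1.1000e-02  1.1000e-02
 -0.0000e+00]
eef_pos [227.393 608.26  230.398]
tool_rot [-1.571  0.002  1.213]
force [-0.382 -0.344  0.334]
torque [0.012 0.015 0.024]
width 85.246
18.700000000000003
scene 47.47310919948893 254.37683775198977 196.1629496410917 ['image', 'vfov', 'cx', 'cy', 'extrinsics', 'shot'] [[0.663, -0.748, -0.021, -403.52], [0.495, 0.417, 0.762, -308.692], [-0.561, -0.516, 0.647, -1044.233], [0.0, 0.0, 0.0, 1.0]]
drain call [([528.5, 160.6, 34.7], 0.74), ([641.1, -180.1, 45.7], 0.21)]
drain call [([525.7, 150.1, 29.5], 0.92)]
roller call [([645.1, -179.2, 49.4], 0.72)]
roller call [([630.0, -190.7, 62.6], 0.75)]
vee_seat call [([644.0, -177.5, 48.2], 0.47)]
vee_seat call [([612.9, -197.1, 21.6], 0.52)]
block call [([477.8, -308.8, -1.9], 0.7)]
block call [([468.4, -314.5, 41.6], 0.94)]
block_mid call []
block_mid call [([469.2, -317.7, 44.6], 0.62)]
wedge call [([502.3, -93.7, 0.6], 0.63), ([506
[... 772 characters left out ...]
6.7], 0.5)]
vee_seat call []
block call [([481.5, -306.9, -1.6], 0.75), ([695.8, -35.0, 4.1], 0.33)]
block call [([482.1, -302.2, 39.5], 0.64)]
block_mid call [([474.6, -312.1, 29.6], 0.75)]
block_mid call [([475.7, -304.3, 44.7], 0.71), ([532.8, 166.6, 33.8], 0.54)]
wedge call [([502.0, -89.4, 0.7], 0.7), ([505.4, 383.9, -0.5], 0.56)]
wedge call [([497.5, -85.1, 31.1], 0.58), ([505.6, 384.6, 25.4], 0.5), ([708.9, -34.0, 29.3], 0.46)]
pipe_off call [([494.3, -204.1, -1.7], 0.65)]
pipe_off call [([494.3, -199.9, 60.8], 0.69)]
tumbler call [([694.1, -33.9, 4.9], 0.7)]
tumbler call [([705.4, -36.1, 26.3], 0.59)]
bolt call [([584.7, -415.9, -0.7], 0.56)]
bolt call [([580.8, -414.7, 19.8], 0.58)]
```

View pics/scene0.png

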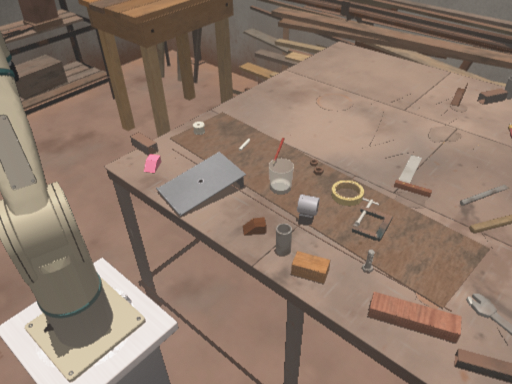

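View pics/top0.png

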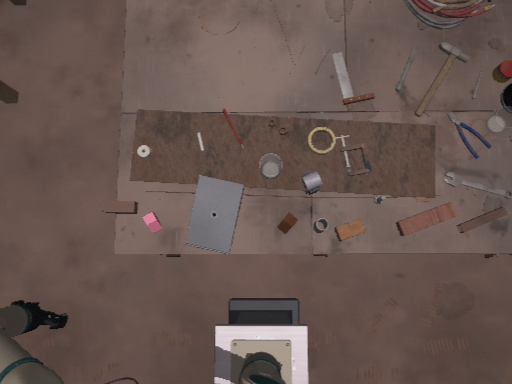

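```bash
cat > h.py <<'E'
import cv2,numpy as np,json
from cell import ctrl
from scipy.spatial.transform import Rotation as R
def pose():
    s=ctrl.read_state(); return s,np.array(s["eef_pos"]),R.from_euler('xyz',s["tool_rot"]).as_matrix()
def goto(x,y,z,yaw):
    """print shift (cm) and roll to reach TCP world target with tool x at yaw (mod pi chosen nearest)"""
    s,p,M=pose(); d=M.T@(np.array([x,y,z])-p)/10
    cur=np.arctan2(M[1,0],M[0,0]); a=-(yaw-cur); a2=(a+np.pi/2)%np.pi-np.pi/2
    print("t %.2f eef %s yaw %.3f q7 %.2f | shift cm %s roll %.3f (raw %.3f) rows>=%d"%(s["clock"],np.round(p,1),cur,s["qpos"][6],np.round(d,2),a2,a,1+max(np.linalg.norm(d)/6.25,abs(a2)/.186)))
def wrist(name):
    s,p,M=pose(); im=ctrl.get_image("wrist"); cv2.imwrite(f"pics/{name}.png",im["image"][:,:,::-1])
    T=np.eye(4);T[:3,:3]=M;T[:3,3]=p
    im["W"]=T@np.array(im["tool_from_camera"])
    np.savez(f"pics/{name}.npz",W=im["W"],vfov=im["vfov"],cx=im["cx"],cy=im["cy"],image=im["image"])
    return im
def cam(name):
    return np.load(f"pics/{name}.npz")
def px2plane(c,u,v,p0,n):
    f=192/np.tan(np.radians(c["vfov"])/2)
    r=np.array([(u-c["cx"])/f,-(v-c["cy"])/f,-1.]); W=c["W"]
    o=W[:3,3]; r=W[:3,:3]@r
    t=np.dot(np.array(p0)-o,n)/np.dot(r,n); return o+t*r
def proj(c,P):
    f=192/np.tan(np.radians(c["vfov"])/2); Q=np.linalg.inv(c["W"])@np.append(P,1)
    return np.array([c["cx"]+f*Q[0]/-Q[2],c["cy"]-f*Q[1]/-Q[2]])
def nets(im,qs):
    for q in qs:
        print(q,"|mark",[(np.round(d["location"],1).tolist(),round(d["confidence"],2)) for d in ctrl.mark_of(im,q)[:3]],"|surf",[(np.round(d["location"],1).tolist(),round(d["confidence"],2)) for d in ctrl.search_frame(im,q)[:2]])
E
python3 - <<'E'
from h import *
im=wrist("w0"); print(np.round(im["W"],3), im["vfov"]); print(np.round(im["tool_from_camera"],3))
goto(500,130,300,0.15)
E
```

```text
[[ 3.50000e-01 -8.85000e-01 -3.08000e-01  1.48553e+02]
 [ 9.37000e-01  3.30000e-01  1.15000e-01  6.37707e+02]
 [-0.00000e+00 -3.29000e-01  9.44000e-01  3.74331e+02]
 [ 0.00000e+00  0.00000e+00  0.00000e+00  1.00000e+00]] 71.2550608617126
[[ 1.00000e+00 -1.00000e-03 -0.00000e+00 -6.76000e-01]
 [ 0.00000e+00  3.29000e-01 -9.44000e-01 -1.42989e+02]
 [ 1.00000e-03  9.44000e-01  3.29000e-01  8.41900e+01]
 [ 0.00000e+00  0.00000e+00  0.00000e+00  1.00000e+00]]
t 1.95 eef [227.6 608.9 231.3] yaw 1.213 q7 -0.02 | shift cm [-35.31  -6.87 -42.29] roll 1.063 (raw 1.063) rows>=9
```

View pics/w0.png

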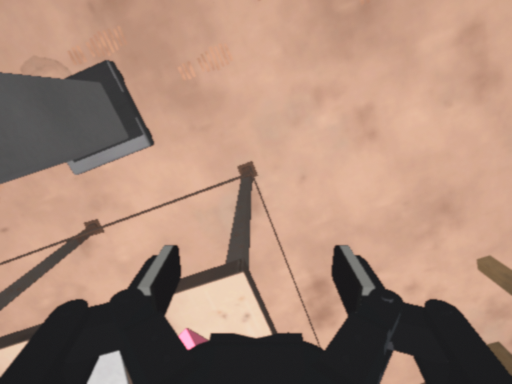

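Run:
```python
from h import *
goto(535,205,300,0.15)
```

```text
t 1.95 eef [227.6 608.9 231.3] yaw 1.213 q7 -0.02 | shift cm [-27.06  -6.87 -42.94] roll 1.063 (raw 1.063) rows>=9
```

apply_moves(motion=[[-27.1,-6.9,-42.9,1.06,8.5],[-27.1,-6.9,-42.9,1.06,8.5],[-27.1,-6.9,-42.9,1.06,8.5],[-27.1,-6.9,-42.9,1.06,8.5],[-27.1,-6.9,-42.9,1.06,8.5],[-27.1,-6.9,-42.9,1.06,8.5],[-27.1,-6.9,-42.9,1.06,8.5],[-27.1,-6.9,-42.9,1.06,8.5],[-27.1,-6.9,-42.9,1.06,8.5],[-27.1,-6.9,-42.9,1.06,8.5],[-27.1,-6.9,-42.9,1.06,8.5]])

```text
clock: 3.32
eef_pos: [533.3, 206.9, 299.9]
tool_rot: [-1.57, 0.001, 0.156]
force: [-0.2, 0.4, -0.1]
width: 84.8
```

Run:
```python
from h import *
im=wrist("w1"); nets(im,["drain"]); goto(500,-40,300,-0.2)
```

```text
drain |mark [([535.9, 161.1, 35.4], 0.57)] |surf []
t 3.48 eef [533.6 206.5 300.1] yaw 0.156 q7 -0.07 | shift cm [ -7.15  -0.   -23.83] roll 0.356 (raw 0.356) rows>=4
```

View pics/w1.png

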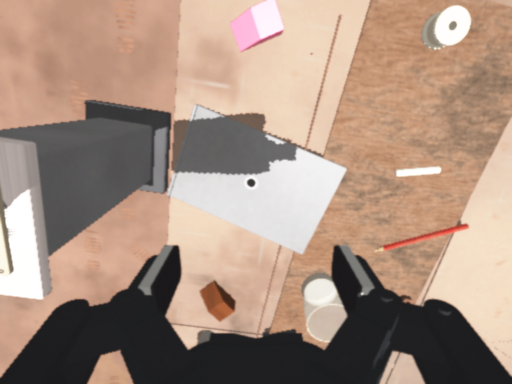

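```bash
cat > board.py <<'E'
from h import *
from scipy.optimize import least_squares
def Rb(psi): return R.from_euler('z',psi).as_matrix()@R.from_euler('y',-10,degrees=True).as_matrix()
def fit(name,hole,corners):
    c=cam(name); B=[(0,0)]+[(-125,80),(125,80),(125,-80),(-125,-80)]
    O=np.array([hole]+corners,float)
    def res(q):
        M=Rb(q[2]); h=np.array([q[0],q[1],33.])
        return np.concatenate([(proj(c,h+M@np.array([a,b,0]))-o)*(2 if i==0 else 1) for i,((a,b),o) in enumerate(zip(B,O))])
    s=least_squares(res,[530,160,0.]); return s.x,res(s.x)
E
python3 - <<'E'
from board import *
x,r=fit("w1",(251,183),[(197,105),(346,169),(303,253),(170,193)])
print(x,np.round(r,1))
E
```

```text
[ 5.33224087e+02  1.62507722e+02 -2.21735451e-01] [ 0.9 -0.6 -1.1 -1.2  1.8 -0.4 -0.6  2.1 -2.2  2. ]
```

apply_moves(motion=[[-6,0,-23.8,0.35,8.5],[-6,0,-23.8,0.35,8.5],[-6,0,-23.8,0.35,8.5],[-6,0,-23.8,0.35,8.5],[-6,0,-23.8,0.35,8.5],[-6,0,-23.8,0.35,8.5]])

```text
clock: 4.22
eef_pos: [511.6, -38.2, 300.2]
tool_rot: [-1.57, 0.0, -0.196]
force: [-0.6, 0.3, 0.3]
width: 85.0
```

Run:
```python
from h import *
im=wrist("w2"); nets(im,["wedge","roller","vee_seat","pipe_off"]); goto(490,-265,300,-0.2)
```

```text
wedge |mark [([502.8, -92.3, -2.5], 0.66)] |surf [([504.7, -88.5, 24.9], 0.6)]
roller |mark [([642.9, -182.8, 51.5], 0.92)] |surf [([640.0, -170.9, 76.2], 0.82)]
vee_seat |mark [([644.4, -174.9, 50.6], 0.81)] |surf [([626.7, -171.1, 34.7], 0.89), ([475.6, -303.5, 40.2], 0.36)]
pipe_off |mark [([493.5, -207.4, 5.8], 0.88)] |surf [([493.8, -194.3, 63.3], 0.64)]
t 4.67 eef [511.6 -39.1 300.3] yaw -0.196 q7 0.06 | shift cm [  2.29   0.03 -22.58] roll 0.004 (raw 0.004) rows>=4
```

View pics/w2.png

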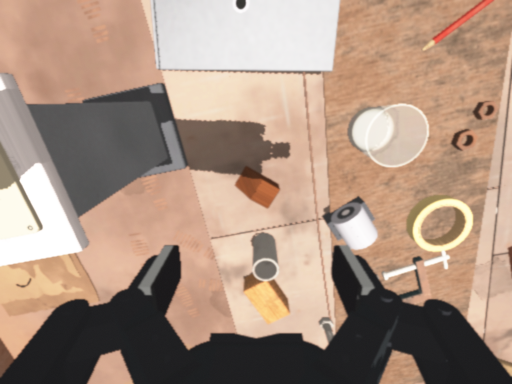

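apply_moves(motion=[[2.3,0,-22.6,0,8.5],[2.3,0,-22.6,0,8.5],[2.3,0,-22.6,0,8.5],[2.3,0,-22.6,0,8.5],[2.3,0,-22.6,0,8.5],[2.3,0,-22.6,0,8.5]])

```text
clock: 5.42
eef_pos: [490.0, -264.8, 300.0]
tool_rot: [-1.57, 0.001, -0.196]
force: [-0.1, 0.1, 0.1]
width: 85.1
```

Run:
```python
from h import *
im=wrist("w3"); nets(im,["block","block_mid","roller","vee_seat","pipe_off","bolt"])
cv2.imwrite("pics/w3z.png",cv2.resize(im["image"][:,:,::-1][60:285,110:410],None,fx=2.6,fy=2.6,interpolation=cv2.INTER_CUBIC))
```

```text
block |mark [([477.3, -307.9, 1.5], 0.59)] |surf [([473.3, -303.8, 41.9], 0.94)]
block_mid |mark [([475.2, -309.2, 27.5], 0.87)] |surf [([477.8, -301.7, 39.8], 0.61)]
roller |mark [([645.2, -182.2, 51.8], 0.69)] |surf [([636.8, -184.9, 73.7], 0.83)]
vee_seat |mark [] |surf [([615.7, -184.1, 34.6], 0.74), ([636.2, -183.7, 74.8], 0.63)]
pipe_off |mark [([494.3, -209.4, 2.4], 0.73)] |surf [([486.4, -215.5, 81.9], 0.88)]
bolt |mark [([588.2, -424.6, 0.3], 0.62)] |surf [([582.4, -418.7, 32.5], 0.73)]
```

View pics/w3z.png

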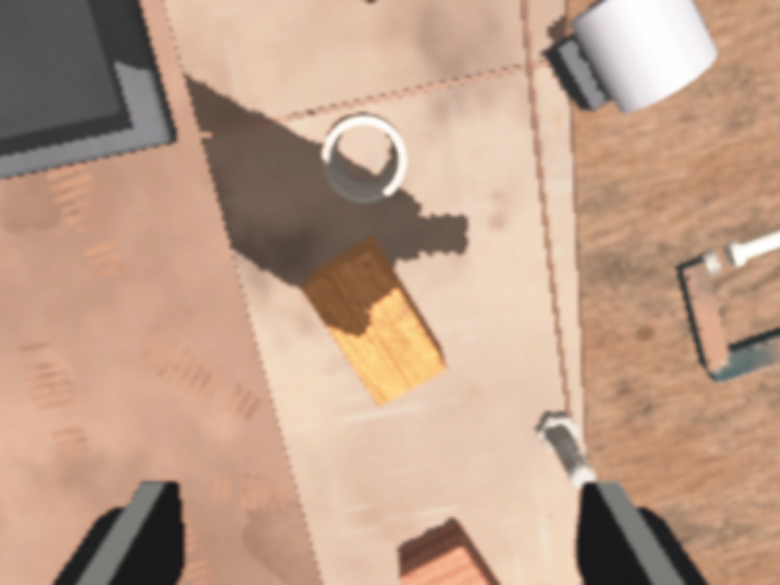

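Run:
```python
from h import *
c=cam("w3")
cs=[(304,289),(368,243),(443,368),(385,405)]
P=[px2plane(c,110+u/2.6-.2,60+v/2.6-.2,[0,0,42],[0,0,1]) for u,v in cs]
for a,b in zip(P,P[1:]+P[:1]): d=b-a; print(np.round(a,1),"len",np.linalg.norm(d).round(1),"ang",np.arctan2(d[1],d[0]).round(3))
print(np.mean(P,0))
im=c["image"]; cv2.imwrite("pics/w3zz.png",cv2.resize(im[:,:,::-1][140:225,215:290],None,fx=8,fy=7,interpolation=cv2.INTER_NEAREST))
# predicted top & bottom outlines
def outline(cx,cy,yaw):
    M=R.from_euler('z',yaw).as_matrix()
    return [[np.array([cx,cy,z])+M@np.array([a,b,0]) for a,b in [(25,45),(-25,45),(-25,-45),(25,-45)]] for z in (0,42)]
```

```text
[ 442.2 -277.6   42. ] len 47.1 ang 0.43
[ 485. -258.   42.] len 90.4 ang -1.234
[ 514.9 -343.3   42. ] len 43.6 ang -2.728
[ 475.  -360.8   42. ] len 89.4 ang 1.945
[ 479.28312797 -309.9157287    42.        ]
```

View pics/w3zz.png

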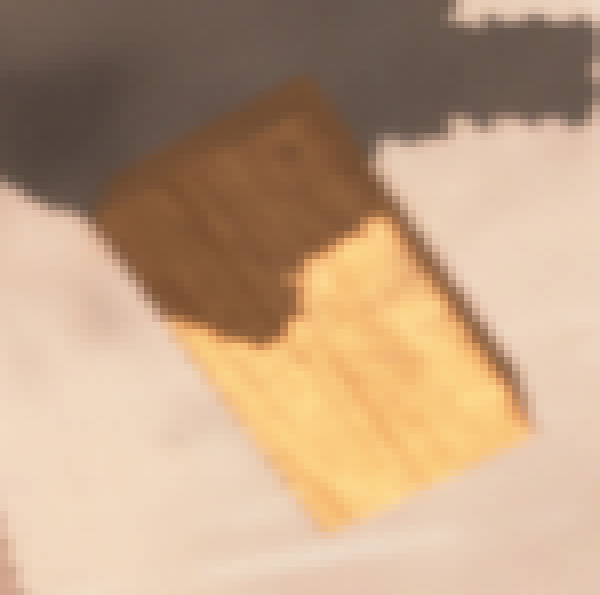

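Run:
```python
from h import *
from scipy.optimize import least_squares
c=cam("w3")
O=[(100,215,-25,45,42),(325,530,-25,-45,42),(528,428,25,-45,42),(312,75,25,45,0)]
O=[(215+a/8-.45,140+b/7-.45,*r) for a,b,*r in O]
def res(q,full=False):
    M=R.from_euler('z',q[2]).as_matrix()
    return np.concatenate([proj(c,np.array([q[0],q[1],0])+M@np.array(o[2:],float))-o[:2] for o in O])
s=least_squares(res,[478,-308,.35]); print(s.x,np.round(res(s.x),1))
v=c["image"][:,:,::-1].copy(); v=cv2.resize(v[140:225,215:290],None,fx=8,fy=7,interpolation=cv2.INTER_NEAREST)
M=R.from_euler('z',s.x[2]).as_matrix()
for z,col in((0,(255,0,0)),(42,(0,255,0))):
    pts=[]
    for a,b in [(25,45),(-25,45),(-25,-45),(25,-45)]:
        p=proj(c,np.array([s.x[0],s.x[1],z])+M@np.array([a,b,0.])); pts.append([(p[0]-215+.5)*8,(p[1]-140+.5)*7])
    cv2.polylines(v,[np.int32(pts)],True,col,1)
cv2.imwrite("pics/w3o.png",v)
```

```text
[ 4.79219436e+02 -3.10146515e+02  3.32272237e-01] [-1.4 -0.3 -0.1  0.8  1.4  1.1  0.2 -1.4]
```

View pics/w3o.png

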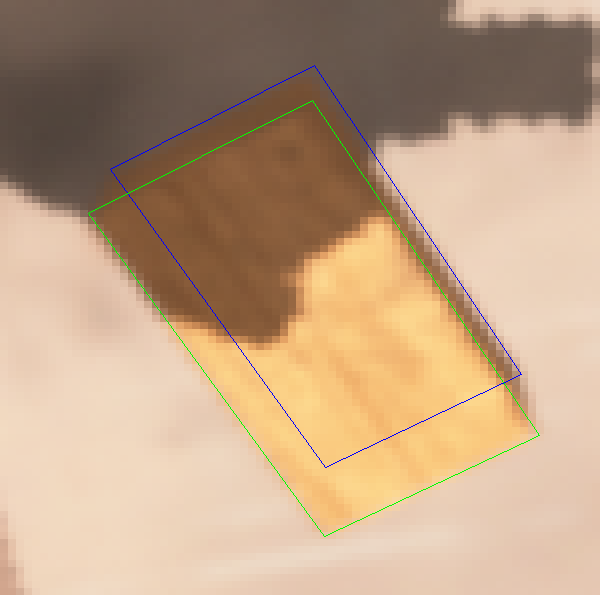

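Run:
```python
from h import *
goto(479.5,-309.5,100,.335)
goto(479.5,-309.5,12,.335)
```

```text
t 6.08 eef [ 489.8 -265.7  300.3] yaw -0.197 q7 0.51 | shift cm [-0.16 20.03 -4.5 ] roll -0.532 (raw -0.532) rows>=4
t 6.08 eef [ 489.8 -265.7  300.3] yaw -0.197 q7 0.51 | shift cm [-0.16 28.83 -4.5 ] roll -0.532 (raw -0.532) rows>=5
```

apply_moves(motion=[[-0.2,10,-4.5,-0.53,8.5],[-0.2,20,-4.5,-0.53,8.5],[-0.2,20,-4.5,-0.53,8.5],[-0.2,20,-4.5,-0.53,8.5],[-0.2,24,-4.5,-0.53,8.5],[-0.2,24,-4.5,-0.53,8.5]])

```text
clock: 6.82
eef_pos: [477.1, -308.3, 57.9]
tool_rot: [-1.566, 0.004, 0.333]
force: [-0.1, -0.3, 0.2]
width: 85.1
```

Run:
```python
from h import *
im=wrist("w4")
goto(479.5,-309.5,12,.335)
```

```text
t 6.88 eef [ 478.3 -309.2   59.7] yaw 0.333 q7 1.17 | shift cm [ 0.11  4.77 -0.08] roll -0.002 (raw -0.002) rows>=1
```

View pics/w4.png

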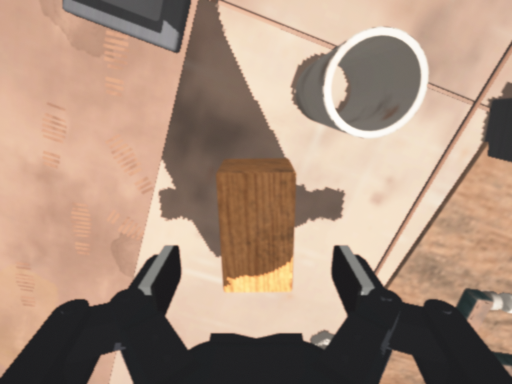

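apply_moves(motion=[[0.1,4.8,-0.1,0,8.5],[0.1,4.8,-0.1,0,8.5],[0.1,4.8,-0.1,0,4.5],[0.1,4.8,-0.1,0,4.5],[0.1,4.8,-0.1,0,4.5],[0.1,4.8,-0.1,0,4.5],[0.1,4.8,-0.1,0,4.5]])

```text
clock: 7.75
eef_pos: [481.4, -311.0, 14.7]
tool_rot: [-1.573, -0.002, 0.333]
force: [-0.8, 0.5, 6.3]
width: 48.7
```

Run:
```python
from h import *
im=wrist("w5")
goto(479.5,-309.5,250,.335)
```

```text
t 7.80 eef [ 481.4 -311.    14.7] yaw 0.333 q7 1.19 | shift cm [ -0.08 -23.53   0.14] roll -0.002 (raw -0.002) rows>=4
```

View pics/w5.png

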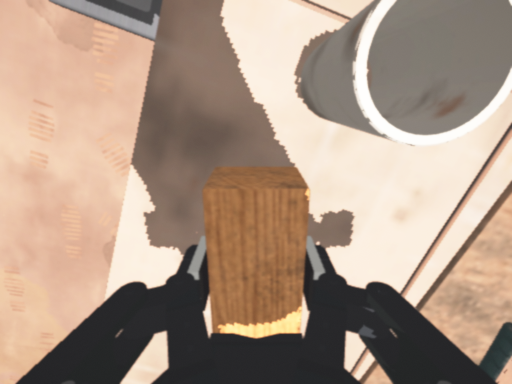

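Run:
```python
from h import *
c=cam("w5"); s,p,M=pose()
for u,v,z in [(212,336,42),(301,332,42),(206,190,42),(307,190,42),(222,167,0),(290,167,0)]:
    print(np.round(M.T@(px2plane(c,u,v,[0,0,z],[0,0,1])-p),1))
```

```text
[-24.5 -27.2 -42.8]
[ 25.5 -27.1 -39.9]
[-22.6 -27.5  44.3]
[ 23.5 -27.4  44.3]
[-20.3  14.5  44.6]
[20.8 14.6 44.6]
```

Run:
```python
from board import *
c=cam("w2"); im=c["image"]
cv2.imwrite("pics/b2.png",cv2.resize(im[:,:,::-1][0:90,140:350],None,fx=3.8,fy=3.8,interpolation=cv2.INTER_NEAREST))
c=cam("w1"); im=c["image"]
cv2.imwrite("pics/b1.png",cv2.resize(im[:,:,::-1][95:265,160:355],None,fx=3.5,fy=3.5,interpolation=cv2.INTER_NEAREST))
```

```text
(no output)
```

View pics/b1.png

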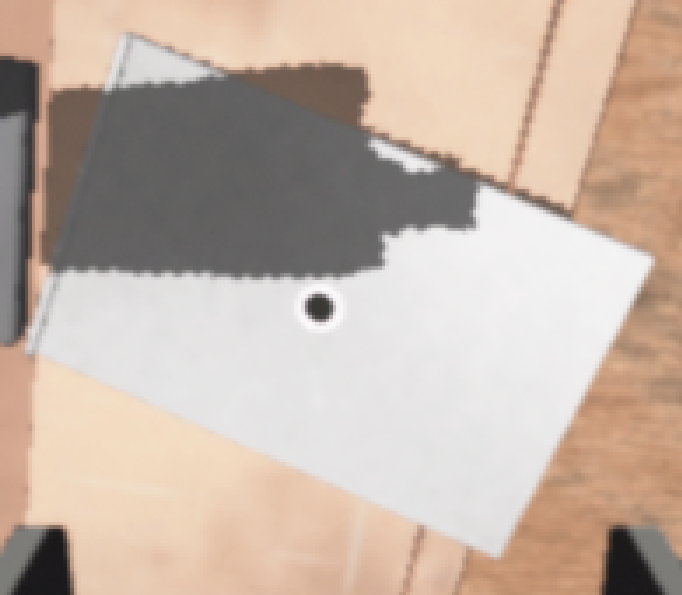

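View pics/b2.png

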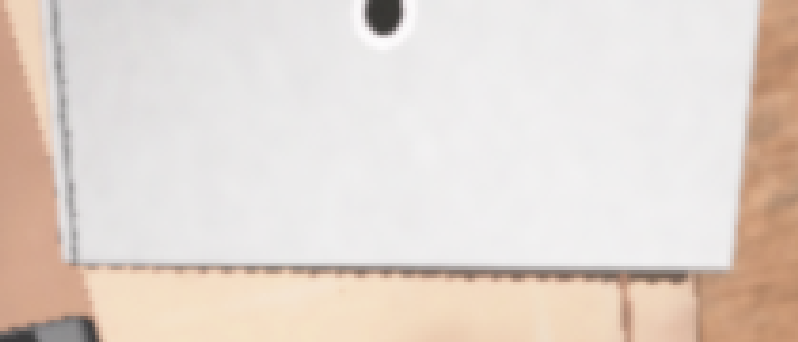

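Run:
```python
from board import *
obs={"w1":[(320,307,0,0,0),(125,33,-125,80,6),(652,258,125,80,0),(500,556,125,-80,0),(28,352,-125,-80,6)],
"w2":[(383,12,0,0,0),(66,262,-125,-80,6),(732,268,125,-80,0)]}
T={"w1":(160,95,3.5),"w2":(140,0,3.8)}
C={k:cam(k) for k in obs}
def res(q,ks=("w1","w2")):
    M=Rb(q[2]); h=np.array([q[0],q[1],33.]); o=[]
    for k in ks:
        a,b,f=T[k]
        for u,v,*B in obs[k]: o.append(proj(C[k],h+M@np.array(B,float))-np.array([a+u/f-.4,b+v/f-.4]))
    return np.concatenate(o)
for ks in (("w1",),("w2",),("w1","w2")):
    s=least_squares(res,[530,160,0.],kwargs=dict(ks=ks)); print(ks,np.round(s.x,3),np.round(s.fun,1))
```

```text
('w1',) [ 5.33117e+02  1.63062e+02 -2.20000e-01] [ 0.4  0.  -1.1 -0.8  1.9 -0.3  0.1  1.2 -1.5  0.6]
('w2',) [ 5.32272e+02  1.63428e+02 -2.15000e-01] [ 0.5 -0.2 -1.1  0.4  0.5  0. ]
('w1', 'w2') [ 5.32830e+02  1.63237e+02 -2.19000e-01] [ 0.3 -0.1 -1.3 -0.8  1.7 -0.5  0.   1.1 -1.6  0.6  0.9 -0.1 -0.9  0.1
  0.6  0.4]
```

apply_moves(motion=[[0,-6,0,0,4.5],[0,-12,0,0,4.5],[0,-17,0,0,4.5],[0,-17,0,0,4.5],[0,-17,0,0,4.5]])

```text
clock: 8.43
eef_pos: [480.1, -309.5, 182.6]
tool_rot: [-1.57, -0.0, 0.333]
force: [0.2, -0.0, -1.9]
width: 48.8
```

Run:
```python
from h import *
print(ctrl.read_state()["width"],ctrl.read_state()["force"])
goto(485.3,173.7,180,-.219)
```

```text
48.781700370375916 [ 0.16394549 -0.01422732 -1.87377964]
t 8.43 eef [ 480.1 -309.5  182.6] yaw 0.333 q7 1.11 | shift cm [16.3   0.28 45.49] roll 0.552 (raw 0.552) rows>=8
```

apply_moves(motion=[[16.3,0.3,45.5,0.55,4.5],[16.3,0.3,45.5,0.55,4.5],[16.3,0.3,45.5,0.55,4.5],[16.3,0.3,45.5,0.55,4.5],[16.3,0.3,45.5,0.55,4.5],[16.3,0.3,45.5,0.55,4.5],[16.3,0.3,45.5,0.55,4.5],[16.3,0.3,45.5,0.55,4.5],[16.3,0.3,45.5,0.55,4.5],[16.3,0.3,45.5,0.55,4.5],[16.3,0.3,45.5,0.55,4.5]])

```text
clock: 9.8
eef_pos: [485.4, 171.3, 178.9]
tool_rot: [-1.572, 0.001, -0.22]
force: [-0.6, 0.3, -1.6]
width: 48.9
```

Run:
```python
from h import *
im=wrist("w6")
goto(485.3,173.7,50,-.219)
```

```text
t 9.85 eef [485.6 171.4 179.1] yaw -0.220 q7 -0.18 | shift cm [-0.07 12.91  0.23] roll -0.001 (raw -0.001) rows>=3
```

View pics/w6.png

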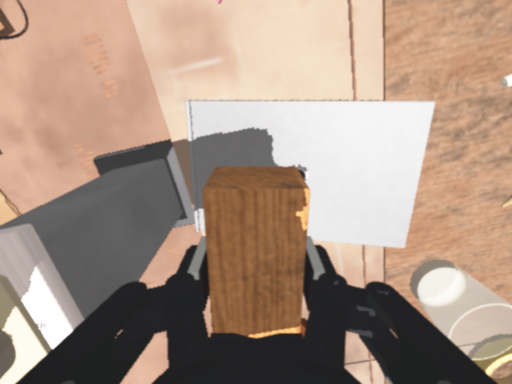

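apply_moves(motion=[[0,5,0.2,0,4.5],[0,10,0.2,0,4.5],[-0.1,12.9,0.2,0,4.5],[-0.1,12.9,0.2,0,4.5],[-0.1,12.9,0.2,0,4.5]])

```text
clock: 10.48
eef_pos: [486.2, 174.7, 51.4]
tool_rot: [-1.57, -0.002, -0.218]
force: [0.8, 0.9, -1.7]
width: 48.8
```

Run:
```python
from board import *
c=cam("w6"); M=Rb(-.219); h=np.array([532.7,163.2,33])
for B in [(125,80,0),(125,-80,0),(-125,80,6),(0,0,0)]: print(proj(c,h+M@np.array(B)).round(1))
print(ctrl.read_state()["force"])
goto(485.3,173.7,44,-.219)
```

```text
[436.4  99.8]
[405.2 248.1]
[184.4  99.6]
[298.1 175.3]
[ 0.82779234  0.90417401 -1.6748725 ]
t 10.47 eef [486.2 174.7  51.4] yaw -0.218 q7 -0.04 | shift cm [-0.06  0.74 -0.12] roll 0.001 (raw 0.001) rows>=1
```

apply_moves(motion=[[-0.1,0.3,-0.1,0,4.5],[-0.1,0.5,-0.1,0,4.5],[-0.1,0.6,-0.1,0,4.5],[-0.1,0.6,-0.1,0,4.5]])

```text
clock: 10.98
eef_pos: [483.9, 174.8, 44.4]
tool_rot: [-1.571, -0.0, -0.217]
force: [-0.1, 0.0, -1.8]
width: 49.0
```

apply_moves(motion=[[0.1,0.1,0,0,4.5],[0.1,0.2,0,0,4.5],[0.1,0.2,0,0,4.5]])

```text
clock: 11.35
eef_pos: [484.6, 174.7, 43.4]
tool_rot: [-1.57, 0.001, -0.217]
force: [-3.6, -0.8, 13.9]
width: 48.9
```

apply_moves(motion=[[0,-0.1,0,0,4.5],[0,-0.1,0,0,5.2],[0,-0.1,0,0,5.8],[0,-0.1,0,0,6.6],[0,-0.1,0,0,8],[0,-0.1,0,0,8.5],[0,-0.1,0,0,8.5]])

```text
clock: 12.22
eef_pos: [485.0, 174.4, 43.3]
tool_rot: [-1.571, -0.0, -0.217]
force: [0.3, -0.1, 0.6]
width: 85.0
```

Run:
```python
from h import *
im=wrist("w7")
print(ctrl.read_state()["force"])
goto(485.3,174,190,-.219)
```

```text
[-0.26913389 -0.36855805  0.87062941]
t 12.28 eef [484.9 174.4  43.3] yaw -0.217 q7 -0.03 | shift cm [  0.05 -14.67  -0.03] roll 0.002 (raw 0.002) rows>=3
```

View pics/w7.png

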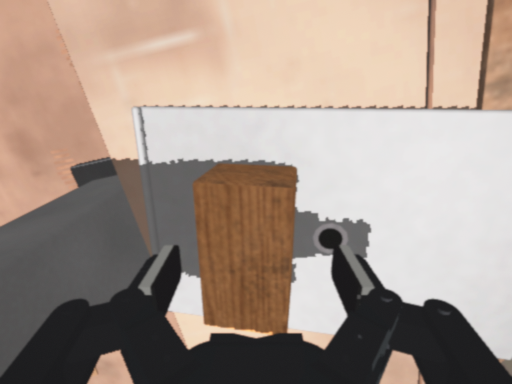

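Block stands on the board just downhill of the hole (hole at 330,237), fingers clear. Raise and verify.

apply_moves(motion=[[0,-5,0,0,8.5],[0,-11,0,0,8.5],[0,-17,0,0,8.5],[0,-17,4,0,8.5],[0,-17,4,0,8.5],[0,-17,4,0,8.5],[0,-17,4,0,8.5]])

```text
clock: 13.15
eef_pos: [493.1, 212.2, 212.9]
tool_rot: [-1.572, 0.001, -0.219]
force: [0.7, -0.1, 0.8]
width: 85.0
```

Run:
```python
from board import *
im=wrist("w8"); nets(im,["block","drain"])
v=cv2.resize(im["image"][:,:,::-1][60:300,130:430],None,fx=2.6,fy=2.5,interpolation=cv2.INTER_CUBIC)
M=Rb(-.219); h=np.array([532.7,163.2,33])
def dr(pts,col):
    q=[proj(im,h+M@np.array(p,float)) for p in pts]; q=[((a-130+.5)*2.6,(b-60+.5)*2.5) for a,b in q]
    cv2.polylines(v,[np.int32(q)],True,col,1)
for z,col in((0,(255,0,0)),(42,(0,255,0))): dr([(-51+a,b,z) for a,b in [(25,45),(-25,45),(-25,-45),(25,-45)]],col)
dr([(7.5*np.cos(t),7.5*np.sin(t),0) for t in np.arange(0,6.28,.4)],(0,0,255))
dr([(125,80,0),(-125,80,0),(-125,-80,0),(125,-80,0)],(0,0,255))
cv2.imwrite("pics/w8o.png",v)
goto(643,-110,200,-.4)
```

```text
block |mark [([480.9, 178.8, 25.0], 0.65)] |surf [([479.3, 188.8, 66.3], 0.7)]
drain |mark [([534.2, 165.1, 33.9], 0.61)] |surf [([559.0, 172.3, 39.9], 0.75)]
t 13.40 eef [493.5 213.  213.2] yaw -0.218 q7 -0.26 | shift cm [ 21.58   1.32 -28.31] roll 0.182 (raw 0.182) rows>=6
```

View pics/w8o.png

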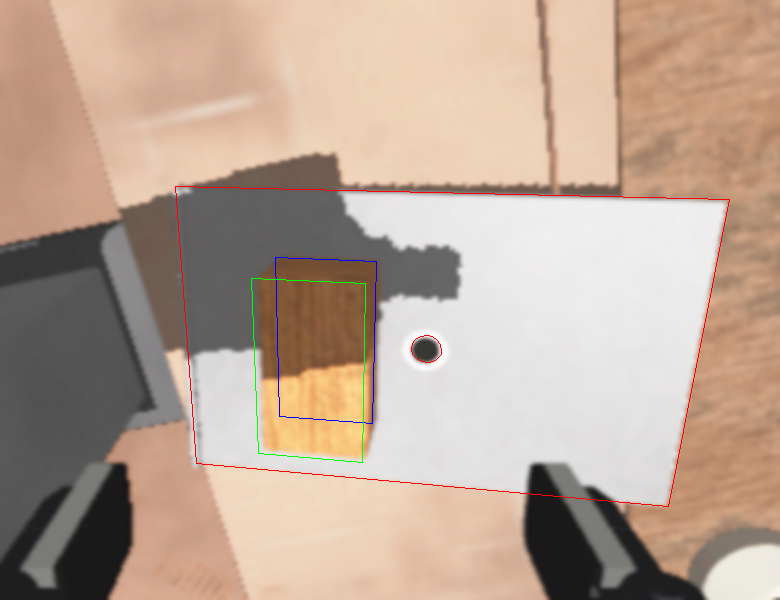

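apply_moves(motion=[[21.6,0,-28.3,0,8.5],[21.6,0,-28.3,0,8.5],[21.6,0,-28.3,0,8.5],[21.6,0,-28.3,0,8.5],[21.6,0,-28.3,0,8.5],[21.6,0,-28.3,0,8.5],[21.6,0,-28.3,0,8.5],[21.6,0,-28.3,0,8.5]])

```text
clock: 14.4
eef_pos: [643.1, -108.6, 212.8]
tool_rot: [-1.57, 0.001, -0.217]
force: [0.4, -0.3, -0.3]
width: 84.9
```

Run:
```python
from board import *
im=wrist("w9"); nets(im,["roller","vee_seat"])
cv2.imwrite("pics/w9z.png",cv2.resize(im["image"][:,:,::-1][100:300,130:380],None,fx=3,fy=3,interpolation=cv2.INTER_CUBIC))
s,p,M=pose();print(p)
```

```text
roller |mark [([646.3, -181.4, 50.4], 0.8)] |surf [([646.9, -174.1, 71.8], 0.64)]
vee_seat |mark [] |surf [([671.1, -163.6, 33.6], 0.73)]
[ 643.4364963  -107.74274398  213.38075419]
```

View pics/w9.png

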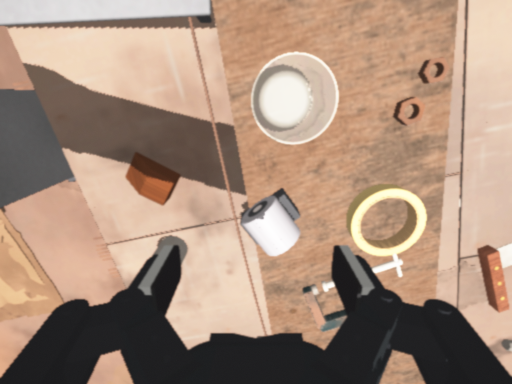

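View pics/w9z.png

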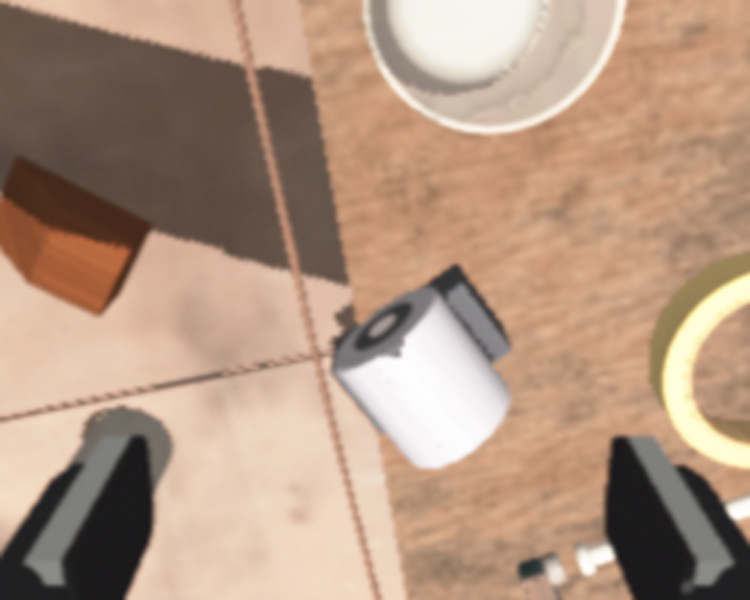

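```bash
python3 - <<'E'
from board import *
from scipy.optimize import least_squares
c=cam("w9")
px=lambda u,v:(130+u/3-.3,100+v/3-.3)
def pl(u,v,z): return px2plane(c,*px(u,v),[0,0,z],[0,0,1])
a,b=pl(457,266,34),pl(508,348,34); d=b-a; print("vee edge",a.round(1),b.round(1),np.linalg.norm(d).round(1),np.arctan2(d[1],d[0]))
a,b=pl(440,300,55),pl(508,392,55); d=b-a; print("gen R",a.round(1),np.linalg.norm(d).round(1),np.arctan2(d[1],d[0]))
a,b=pl(337,372,48),pl(415,463,48); d=b-a; print("gen L",a.round(1),np.linalg.norm(d).round(1),np.arctan2(d[1],d[0]))
# end disc centre
print("disc",pl(383,328,48))
# overlay hypothesised roller
E
cat > rol.py <<'E'
from board import *
def overlay(name,cx,cy,cz,yaw_axis,box,f,out,extra=()):
    c=cam(name); x0,y0,x1,y1=box
    v=cv2.resize(c["image"][:,:,::-1][y0:y1,x0:x1],None,fx=f,fy=f,interpolation=cv2.INTER_CUBIC)
    ax=np.array([np.cos(yaw_axis),np.sin(yaw_axis),0]); pe=np.array([-ax[1],ax[0],0]); k=np.array([0,0,1.]); C=np.array([cx,cy,cz])
    for s,col in((-28,(0,0,255)),(28,(0,255,0))):
        q=[(proj(c,C+s*ax+27*(np.cos(t)*pe+np.sin(t)*k))-[x0,y0]+.5)*f for t in np.arange(0,6.3,.2)]
        cv2.polylines(v,[np.int32(q)],True,col,1)
    q=[(proj(c,np.array([cx,cy,34.])+a*pe+b*ax)-[x0,y0]+.5)*f for a,b in[(36,20),(-36,20),(-36,-20),(36,-20)]]
    cv2.polylines(v,[np.int32(q)],True,(255,0,0),1)
    cv2.imwrite(out,v)
E
python3 - <<'E'
from rol import *
overlay("w9",645,-179,48,-1.08,(180,150,330,290),5,"pics/w9o.png")
E
```

```text
vee edge [ 670.9 -138.9   34. ] [ 685.7 -180.9   34. ] 44.6 -1.2307340861403873
gen R [ 661.  -144.3   55. ] 50.5 -1.165776048147006
gen L [ 612.2 -169.7   48. ] 55.7 -1.137752333051847
disc [ 635.52685067 -154.16624365   48.        ]
```

View pics/w9o.png

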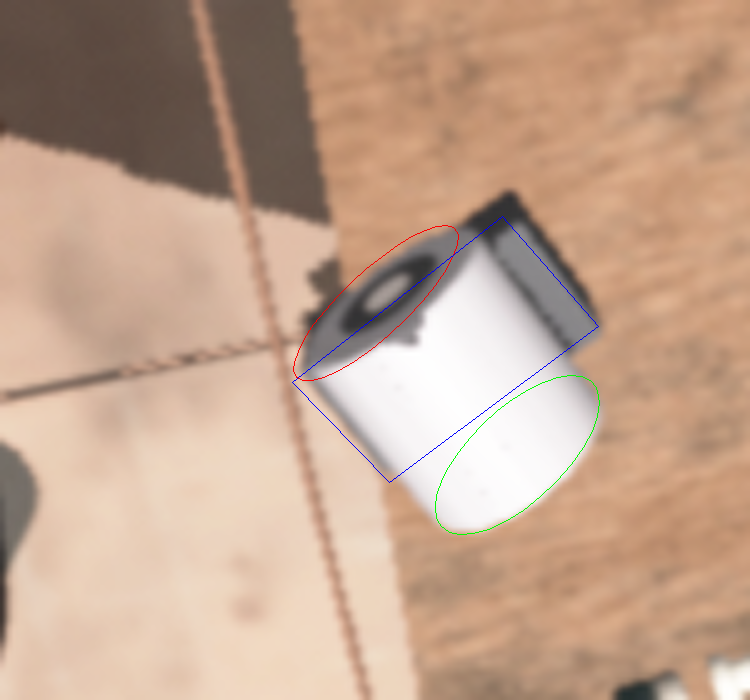

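Close; rotate to about -1.16 and shift a little.

Run:
```python
from rol import *
overlay("w9",646,-179,48,-1.17,(180,150,330,290),5,"pics/w9p.png")
```

```text
(no output)
```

View pics/w9p.png

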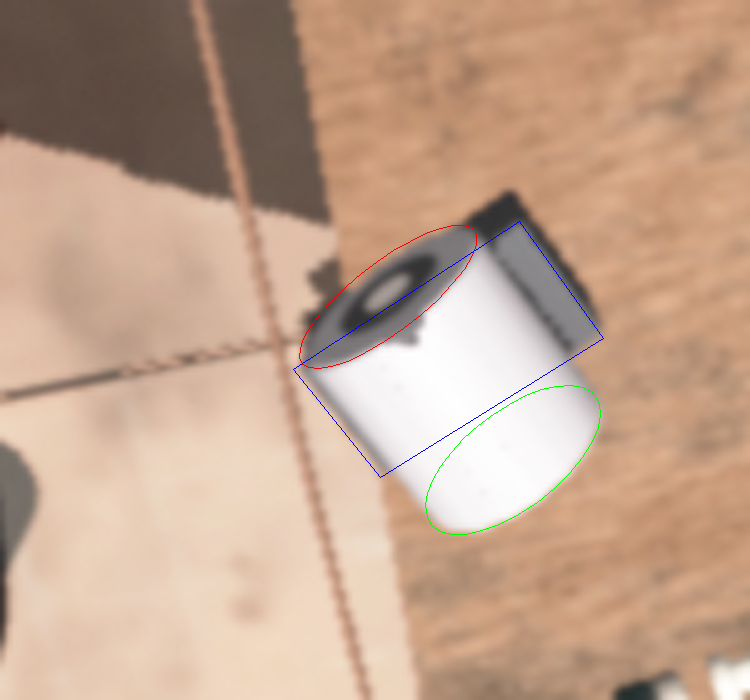

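Run:
```python
from h import *
goto(645.5,-179,110,-1.14)
```

```text
t 14.65 eef [ 643.4 -107.7  213.4] yaw -0.215 q7 0.26 | shift cm [ 1.72 10.33 -6.93] roll 0.925 (raw 0.925) rows>=5
```

apply_moves(motion=[[1.7,2,-6.9,0.92,8.5],[1.7,6,-6.9,0.92,8.5],[1.7,10.3,-6.9,0.92,8.5],[1.7,10.3,-6.9,0.92,8.5],[1.7,10.3,-6.9,0.92,8.5],[1.7,10.3,-6.9,0.92,8.5],[1.7,10.3,-6.9,0.92,8.5],[1.7,10.3,-6.9,0.92,8.5]])

```text
clock: 15.65
eef_pos: [645.4, -180.3, 110.6]
tool_rot: [-1.57, 0.0, -1.135]
force: [0.3, 0.2, 0.2]
width: 85.3
```

Run:
```python
from rol import *
im=wrist("w10")
goto(645.5,-179,31,-1.14)
overlay("w10",645.5,-179,48,-1.14,(140,130,370,330),3.2,"pics/w10o.png")
```

```text
t 15.70 eef [ 645.4 -180.4  110.6] yaw -1.136 q7 -0.33 | shift cm [-0.12  7.96  0.07] roll 0.004 (raw 0.004) rows>=2
```

View pics/w10o.png

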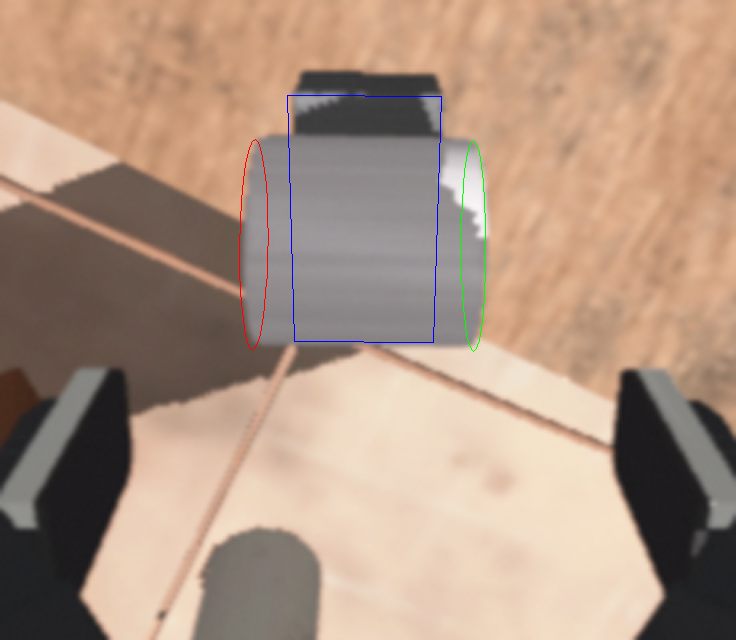

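apply_moves(motion=[[-0.1,4,0.1,0,8.5],[-0.1,8,0.1,0,8.5],[-0.1,8,0.1,0,8.5],[-0.1,8,0.1,0,8.5],[-0.1,8,0.1,0,5],[-0.1,8,0.1,0,5],[-0.1,8,0.1,0,5],[-0.1,8,0.1,0,5],[-0.1,8,0.1,0,5],[-0.1,8,0.1,0,5]])

```text
clock: 16.95
eef_pos: [646.5, -179.0, 32.2]
tool_rot: [-1.569, -0.001, -1.137]
force: [-1.2, 1.8, 5.9]
width: 55.5
```

Run:
```python
from rol import *
im=wrist("w11")
s=ctrl.read_state();print(s["force"],s["width"]);goto(645.5,-179,31,-1.14)
```

```text
[-2.26000077  0.52229039  6.63589488] 55.43365635087363
t 17.00 eef [ 646.4 -179.1   32.2] yaw -1.137 q7 -0.28 | shift cm [-0.05  0.12 -0.08] roll 0.003 (raw 0.003) rows>=1
```

View pics/w11.png

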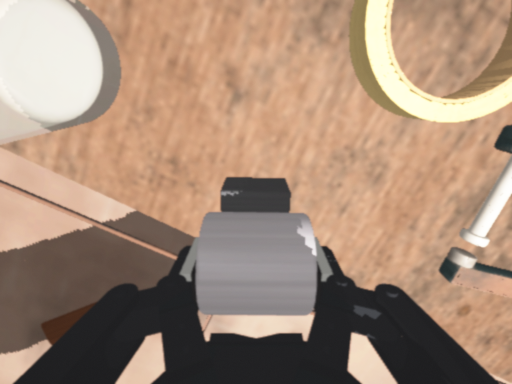

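apply_moves(motion=[[0,-3,0,0,5],[0,-8,0,0,5],[0,-13,0,0,5],[0,-15,0,0,5],[0,-15,0,0,5],[0,-15,0,0,5]])

```text
clock: 17.75
eef_pos: [644.6, -178.0, 178.0]
tool_rot: [-1.573, 0.003, -1.137]
force: [0.6, 0.2, -4.0]
width: 55.8
```

Run:
```python
from rol import *
im=wrist("w12")
s,p,M=pose();print(s["force"],s["width"],p)
c=cam("w12"); v=cv2.resize(c["image"][:,:,::-1][180:340,150:360],None,fx=3.5,fy=3.5,interpolation=cv2.INTER_CUBIC); cv2.imwrite("pics/w12z.png",v)
ax=M[:,0];pe=M[:,2];k=np.array([0,0,1.])
for dz in(14,16,18):
    C=p+np.array([0,0,dz])
    for s_ in(-28,28):
        q=np.array([(proj(c,C+s_*ax+27*(np.cos(t)*pe+np.sin(t)*k))-[150,180]+.5)*3.5 for t in np.arange(0,6.3,.2)]); print(dz,s_,q[:,0].mean().round(),q[:,1].min().round(),q[:,1].max().round())
e=np.array([np.cos(-.219),np.sin(-.219)])
goto(*(np.array([532.7,163.2])+e*8),180,-1.79)
```

```text
[ 0.212077    0.27386075 -3.0129063 ] 55.21148186230836 [ 644.53080451 -178.14516571  177.79887993]
14 -28 187.0 110.0 464.0
14 28 544.0 110.0 464.0
16 -28 185.0 114.0 474.0
16 28 546.0 115.0 474.0
18 -28 182.0 120.0 485.0
18 28 548.0 120.0 485.0
t 17.80 eef [ 644.5 -178.1  177.8] yaw -1.137 q7 -0.38 | shift cm [-35.19  -0.12   4.84] roll 0.653 (raw 0.653) rows>=6
```

View pics/w12z.png

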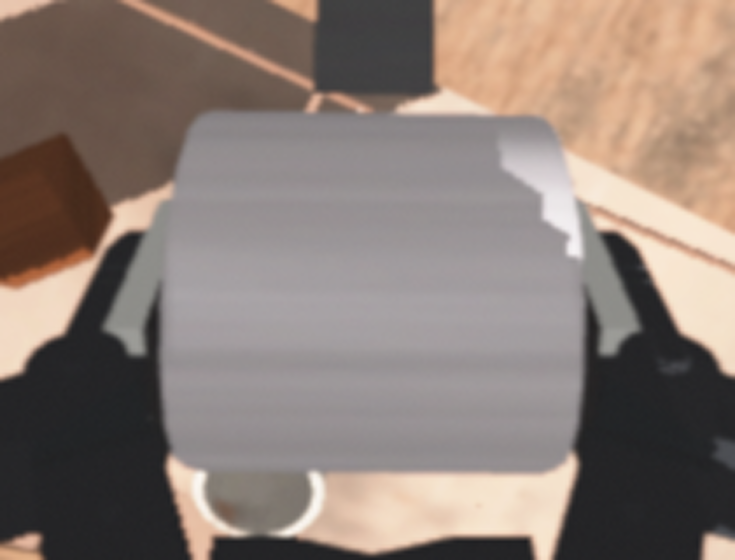

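apply_moves(motion=[[-8,0,1.1,0.2,5],[-18,0,2.4,0.4,5],[-28,0,3.8,0.6,5],[-35.2,0,4.8,0.65,5],[-35.2,0,4.8,0.65,5],[-35.2,0,4.8,0.65,5],[-35.2,0,4.8,0.65,5],[-35.2,0,4.8,0.65,5],[-35.2,0,4.8,0.65,5]])

```text
clock: 18.92
eef_pos: [541.6, 158.6, 180.1]
tool_rot: [-1.571, -0.001, -1.79]
force: [0.5, -0.5, -2.9]
width: 55.4
```

```bash
cat > tgt.py <<'E'
from board import *
H=np.array([532.7,163.2,33.]);PSI=-.219;MB=Rb(PSI)
def w(x,y,z): return H+MB@np.array([x,y,z],float)
E
python3 - <<'E'
from tgt import *
im=wrist("w13"); print(ctrl.read_state()["width"])
c=cam("w13"); v=c["image"][:,:,::-1].copy()
for x in(-50,):
  for z,col in((0,(255,0,0)),(42,(0,255,0))):
    q=[proj(c,w(x+a,b,z)) for a,b in [(25,45),(-25,45),(-25,-45),(25,-45)]]; cv2.polylines(v,[np.int32(np.round(q))],True,col,1)
q=[proj(c,w(a,b,0)) for a,b in [(125,80),(-125,80),(-125,-80),(125,-80)]]; cv2.polylines(v,[np.int32(np.round(q))],True,(0,0,255),1)
cv2.imwrite("pics/w13o.png",v[:300])
P=w(8.5,0,27)+[0,0,5-15.8]; print(P); goto(*P,-1.79)
P=w(2.5,0,27)+[0,0,-15.8]; print(P); goto(*P,-1.79)
E
```

```text
55.29243701154548
[536.29441252 162.39999286  50.26581884]
t 18.98 eef [541.7 158.6 180.2] yaw -1.790 q7 -1.35 | shift cm [-0.26 12.99 -0.61] roll 0.000 (raw 0.000) rows>=3
[530.52669767 163.68371114  44.22392978]
t 18.98 eef [541.7 158.6 180.2] yaw -1.790 q7 -1.35 | shift cm [-0.26 13.6  -1.2 ] roll 0.000 (raw 0.000) rows>=3
```

View pics/w13o.png

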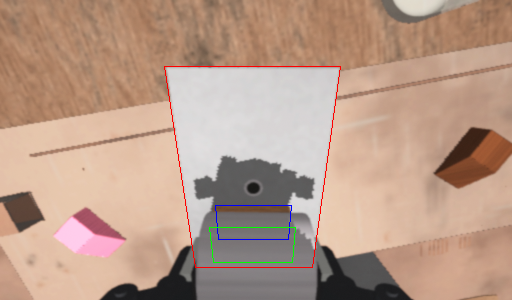

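apply_moves(motion=[[-0.3,5,-0.6,0,5],[-0.3,10,-0.6,0,5],[-0.3,12.5,-0.6,0,5],[-0.3,12.8,-0.6,0,5],[-0.3,12.8,-0.6,0,5]])

```text
clock: 19.6
eef_pos: [537.1, 163.8, 53.1]
tool_rot: [-1.569, 0.0, -1.788]
force: [0.4, -0.5, -2.0]
width: 55.6
```

Run:
```python
from tgt import *
s=ctrl.read_state();print(s["width"],s["force"])
P=w(2.5,0,27)+[0,0,-15.8]; goto(*P,-1.79)
```

```text
55.64942494235815 [ 0.4297152  -0.47266707 -2.04102619]
t 19.60 eef [537.1 163.8  53.1] yaw -1.788 q7 -1.19 | shift cm [ 0.15  0.89 -0.64] roll 0.002 (raw 0.002) rows>=1
```

apply_moves(motion=[[0.1,0.5,-0.2,0,5],[0.1,0.8,-0.4,0,5],[0.1,0.9,-0.5,0,5],[0.1,0.9,-0.6,0,5],[0.1,0.9,-0.6,0,5]])

```text
clock: 20.23
eef_pos: [531.8, 164.8, 44.5]
tool_rot: [-1.567, 0.001, -1.787]
force: [2.1, 0.0, 6.3]
width: 55.6
```

Run:
```python
from tgt import *
im=wrist("w14")
s=ctrl.read_state();print(s["width"],s["force"])
P=w(2.5,0,27)+[0,0,-15.8]; goto(*P,-1.79)
```

```text
55.25871278485613 [ 1.01023263 -0.39224686  6.46211985]
t 20.27 eef [531.7 164.8  44.5] yaw -1.787 q7 -1.18 | shift cm [ 0.13  0.03 -0.1 ] roll 0.003 (raw 0.003) rows>=1
```

View pics/w14.png

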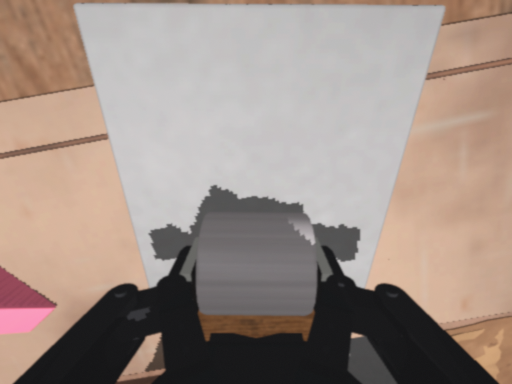

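apply_moves(motion=[[0.1,0,-0.1,0,5],[0.1,0,-0.2,0,5],[0.1,0,-0.2,0,5]])

```text
clock: 20.65
eef_pos: [529.3, 164.5, 44.1]
tool_rot: [-1.568, 0.001, -1.787]
force: [4.4, 0.6, 6.3]
width: 55.3
```

apply_moves(motion=[[0,0,0,0,5.7],[0,0,0,0,6],[0,0,0,0,6.5],[0,0,0,0,7.5],[0,0,0,0,8.5],[0,0,0,0,8.5]])

```text
clock: 21.4
eef_pos: [527.9, 164.5, 43.3]
tool_rot: [-1.571, 0.0, -1.787]
force: [-0.0, -0.7, 0.1]
width: 85.1
```

Run:
```python
from tgt import *
im=wrist("w15")
s=ctrl.read_state();print(s["width"],s["force"])
```

```text
85.19980068040992 [-0.85746184  0.52135183  0.5339829 ]
```

View pics/w15.png

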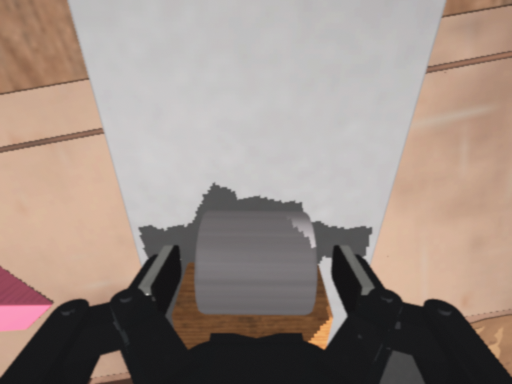

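apply_moves(motion=[[0,-3,0,0,8.5],[0,-8,0,0,8.5],[0,-14,0,0,8.5],[0,-20,2,0,8.5],[0,-22,4,0,8.5],[0,-22,4,0,8.5],[0,-22,4,0,8.5]])

```text
clock: 22.32
eef_pos: [565.3, 156.2, 261.7]
tool_rot: [-1.574, -0.001, -1.787]
force: [-1.3, 0.9, -1.0]
width: 85.2
```

```bash
cat > chk.py <<'E'
from tgt import *
def chk(name,rx,bx,out,wx=None):
    im=wrist(name); nets(im,["roller","block","wedge"]); c=cam(name)
    f=2.6;x0,y0=110,60
    v=cv2.resize(c["image"][:,:,::-1][y0:y0+225,x0:x0+300],None,fx=f,fy=f,interpolation=cv2.INTER_CUBIC)
    def dr(pts,col): cv2.polylines(v,[np.int32([(proj(c,w(*p))-[x0,y0]+.5)*f for p in pts])],True,col,1)
    for z,col in((0,(255,0,0)),(42,(0,255,0))): dr([(bx+a,b,z) for a,b in [(25,45),(-25,45),(-25,-45),(25,-45)]],col)
    for s in(-28,28): dr([(rx+27*np.cos(t),s,27+27*np.sin(t)) for t in np.arange(0,6.28,.2)],(0,255,255))
    dr([(a,b,0) for a,b in [(125,80),(-125,80),(-125,-80),(125,-80)]],(0,0,255))
    if wx is not None:
        for s in(-20,20): dr([(wx+a,s,b) for a,b in[(-33,0),(-33,3),(-1,30),(33,30),(33,0)]],(255,0,255))
    cv2.imwrite(out,v)
E
python3 - <<'E'
from chk import *
chk("w16",1,-51,"pics/w16o.png")
E
```

```text
roller |mark [([526.4, 159.6, 63.7], 0.57)] |surf [([534.5, 156.1, 85.6], 0.79)]
block |mark [([482.2, 179.4, 23.8], 0.76)] |surf [([485.1, 180.0, 66.5], 0.96)]
wedge |mark [([502.1, -92.0, -4.0], 0.65), ([505.0, 384.8, -2.2], 0.56)] |surf [([505.7, -85.3, 22.4], 0.94), ([510.9, 382.2, 23.2], 0.91)]
```

View pics/w16o.png

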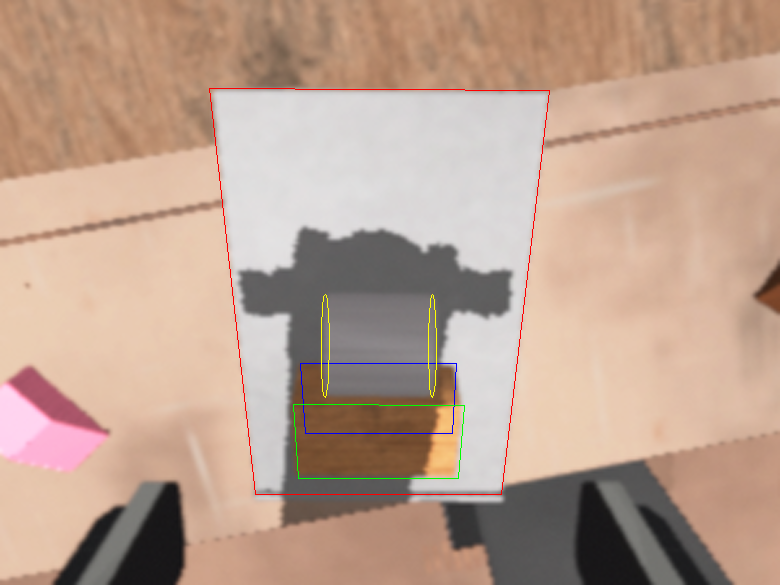

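Run:
```python
from h import *
goto(535,-98,190,-1.787)
```

```text
t 22.68 eef [566.5 156.  262.8] yaw -1.787 q7 -1.45 | shift cm [25.48  7.29  2.38] roll 0.000 (raw 0.000) rows>=5
```

apply_moves(motion=[[25.5,5,2.4,0,8.5],[25.5,7.3,2.4,0,8.5],[25.5,7.3,2.4,0,8.5],[25.5,7.3,2.4,0,8.5],[25.5,7.3,2.4,0,8.5],[25.5,7.3,2.4,0,8.5],[25.5,7.3,2.4,0,8.5]])

```text
clock: 23.55
eef_pos: [536.4, -96.2, 190.3]
tool_rot: [-1.571, 0.001, -1.784]
force: [-0.1, 0.9, 0.4]
width: 84.6
```

Run:
```python
from h import *
im=wrist("w17"); nets(im,["wedge"])
cv2.imwrite("pics/w17z.png",cv2.resize(im["image"][:,:,::-1][120:270,170:350],None,fx=4,fy=4,interpolation=cv2.INTER_CUBIC))
```

```text
wedge |mark [([502.4, -89.7, -2.1], 0.76), ([648.5, -175.9, 48.8], 0.5)] |surf [([510.8, -95.8, 29.5], 0.63)]
```

View pics/w17.png

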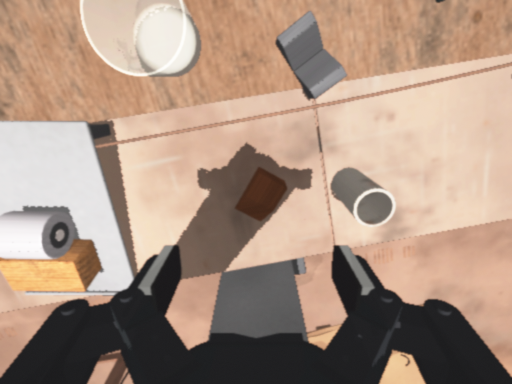

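View pics/w17z.png

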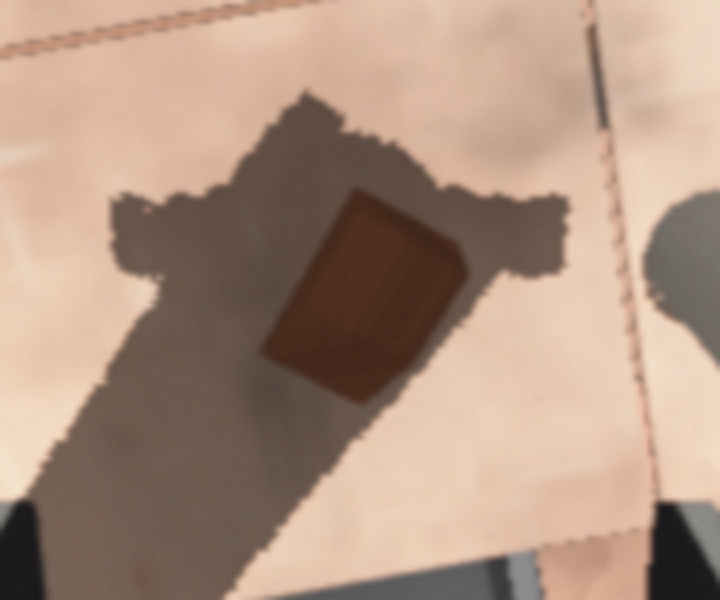

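Run:
```python
from h import *
im=cam("w17")["image"][:,:,::-1]
v=cv2.resize(im[155:230,225:300],None,fx=8,fy=8,interpolation=cv2.INTER_CUBIC).astype(float)
cv2.imwrite("pics/w17e.png",np.clip((v-20)*3,0,255).astype(np.uint8))
im=cam("w2")["image"][:,:,::-1]
v2=cv2.resize(im[155:220,225:290],None,fx=8,fy=8,interpolation=cv2.INTER_CUBIC)
im=cam("w9")["image"][:,:,::-1]
v3=cv2.resize(im[140:215,115:190],None,fx=7,fy=7,interpolation=cv2.INTER_CUBIC)
v3=cv2.resize(v3,(520,520))[:, :270*0+520]
cv2.imwrite("pics/wed.png",cv2.resize(np.hstack([v2,v3]),(800,400)))
```

```text
(no output)
```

View pics/w17e.png

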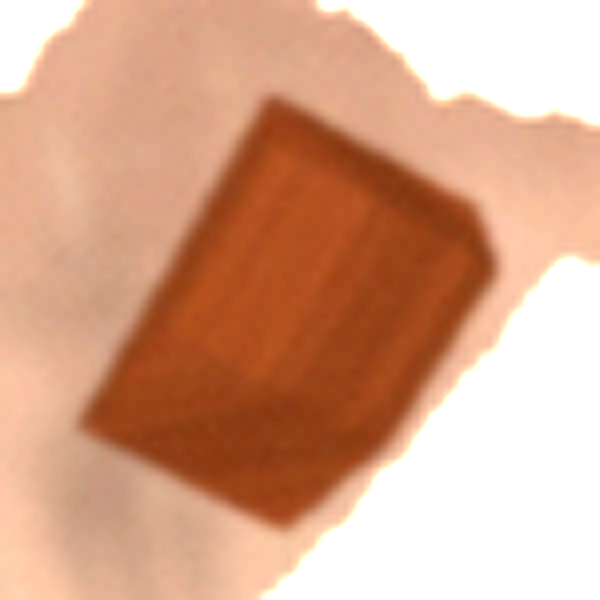

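View pics/wed.png

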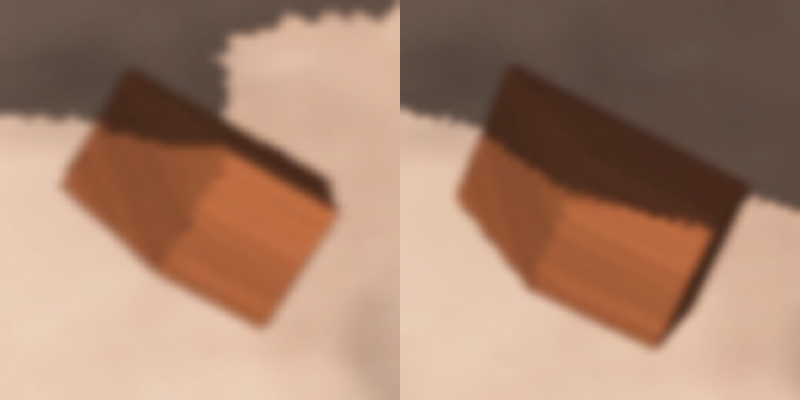

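```bash
cat > wfit.py <<'E'
from h import *
from scipy.optimize import least_squares
def wfit(name,obs,x0,init=(502,-91,0.)):
    c=cam(name)
    def res(q):
        M=R.from_euler('z',q[2]).as_matrix()
        return np.concatenate([proj(c,np.array([q[0],q[1],0])+M@np.array(o[2:],float))-o[:2] for o in obs])
    s=least_squares(res,init); return s.x,s.fun
E
python3 - <<'E'
from wfit import *
O=[(80,425,-33,20,1.5),(285,525,-33,-20,1.5),(270,95,33,20,0),(470,205,33,-20,0),(497,268,33,-20,30),(385,445,-1,-20,30)]
O=[(225+a/8-.45,155+b/8-.45,*r) for a,b,*r in O]
x,r=wfit("w17",O,None,(502,-91,-.6)); print(x,r.round(1))
O=[(65,185,-33,-20,1.5),(130,70,-33,20,1.5),(160,268,-1,-20,30),(263,327,33,-20,30),(338,208,33,20,30),(330,180,33,20,0),(222,148,-1,20,30)]
O=[(225+a*1.3/8-.45,155+b*1.3/8-.45,*r) for a,b,*r in O]
x,r=wfit("w2",O,None,(502,-91,-.6)); print(x,r.round(1))
E
```

```text
[501.98399735 -93.30716934  -0.71468012] [-0.8  0.4 -0.3  0.9 -0.7 -0.7  1.2 -0.   0.4 -0.6  0.1  0.3]
[502.11367541 -93.30276098  -0.70676341] [-1.1  0.1 -0.6 -0.9 -0.7  0.9  0.4  0.6  0.5  0.2  0.3 -0.8  1.2  0.1]
```

Run:
```python
from h import *
goto(509.6,-99.8,80,-2.281)
goto(509.6,-99.8,6,-2.281)
```

```text
t 23.70 eef [536.3 -96.4 190.4] yaw -1.784 q7 -0.93 | shift cm [ 0.9  11.04 -2.54] roll 0.497 (raw 0.497) rows>=3
t 23.70 eef [536.3 -96.4 190.4] yaw -1.784 q7 -0.93 | shift cm [ 0.91 18.44 -2.54] roll 0.497 (raw 0.497) rows>=3
```

apply_moves(motion=[[0.9,5,-2.5,0.49,8.5],[0.9,11,-2.5,0.49,8.5],[0.9,13,-2.5,0.49,8.5],[0.9,13,-2.5,0.49,8.5],[0.9,13,-2.5,0.49,8.5]])

```text
clock: 24.32
eef_pos: [510.3, -101.7, 61.3]
tool_rot: [-1.569, 0.001, -2.274]
force: [1.1, 0.8, -0.2]
width: 85.0
```

Run:
```python
from h import *
im=wrist("w18")
goto(509.6,-99.8,6,-2.281)
```

```text
t 24.38 eef [ 510.4 -101.8   61.6] yaw -2.275 q7 -1.11 | shift cm [-0.09  5.56 -0.2 ] roll 0.006 (raw 0.006) rows>=1
```

View pics/w18.png

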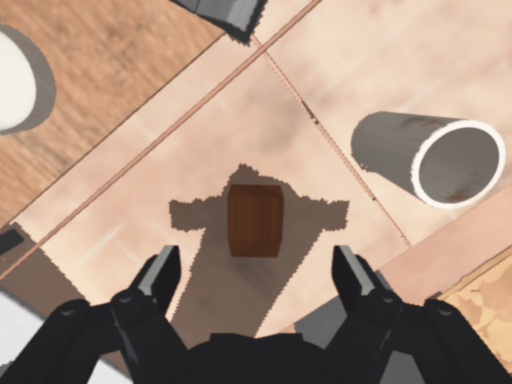

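apply_moves(motion=[[-0.1,3,-0.2,0,8.5],[-0.1,5.5,-0.2,0,8.5],[-0.1,5.5,-0.2,0,8.5],[-0.1,5.5,-0.2,0,3.5],[-0.1,5.5,-0.2,0,3.5],[-0.1,5.5,-0.2,0,3.5],[-0.1,5.5,-0.2,0,3.5],[-0.1,5.5,-0.2,0,3.5],[-0.1,5.5,-0.2,0,3.5]])

```text
clock: 25.5
eef_pos: [509.0, -99.9, 6.4]
tool_rot: [-1.569, 0.001, -2.277]
force: [-1.2, 0.1, 8.0]
width: 39.2
```

Run:
```python
from tgt import *
im=wrist("w19"); cv2.imwrite("pics/w19z.png",cv2.resize(im["image"][:,:,::-1][160:360,150:360],None,fx=3,fy=3))
s=ctrl.read_state();print(s["force"],s["width"],s["eef_pos"])
```

```text
[-0.81066655  0.42715034  8.84249601] 39.087099704734115 [509.09371772 -99.88701411   6.45544205]
```

View pics/w19z.png

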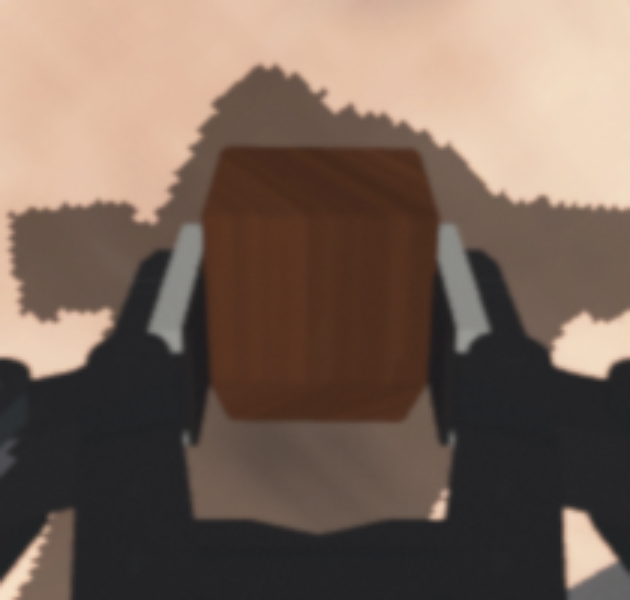

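apply_moves(motion=[[0,-4,0,0,3.5],[0,-10,0,0,3.5],[0,-14,0,0,3.5],[0,-14,0,0,3.5]])

```text
clock: 26.05
eef_pos: [510.3, -100.3, 148.3]
tool_rot: [-1.566, 0.003, -2.276]
force: [-0.1, -0.0, -1.0]
width: 38.5
```

Run:
```python
from tgt import *
c=cam("w19"); p=c["W"]@np.linalg.inv(np.eye(4))
s,q,M=pose()
P0=np.array([509.1,-99.9,6.5])
for u,v,z in[(205,213,30),(437,213,30),(212,387,30),(428,387,30),(225,418,1.5),(405,418,1.5),(222,148,0),(417,148,0)]:
    print((M.T@(px2plane(c,150+u/3-.3,160+v/3-.3,[0,0,z],[0,0,1])-P0)).round(1))
e=np.array([np.cos(PSI),np.sin(PSI)])
goto(*(H[:2]+e*71.5),150,-1.79)
print(s["width"])
```

```text
[-18.4 -23.3  23.6]
[ 20.  -23.4  23.7]
[-18.8 -23.5 -11.3]
[ 20.1 -23.6 -11.3]
[-20.7   4.8 -43.1]
[ 20.1   4.7 -43. ]
[-19.    6.7  22.5]
[20.3  6.6 22.5]
t 26.05 eef [ 510.3 -100.3  148.3] yaw -2.276 q7 -1.34 | shift cm [-24.85  -0.15  -9.06] roll -0.486 (raw -0.486) rows>=5
38.4625495943168
```

apply_moves(motion=[[-10,-2,-3.5,-0.18,3.5],[-20,-2,-7,-0.36,3.5],[-24.8,-2,-9,-0.49,3.5],[-24.8,-2,-9,-0.49,3.5],[-24.8,-2,-9,-0.49,3.5],[-24.8,-2,-9,-0.49,3.5],[-24.8,-2,-9,-0.49,3.5],[-24.8,-2,-9,-0.49,3.5]])

```text
clock: 27.05
eef_pos: [600.6, 145.1, 165.4]
tool_rot: [-1.571, -0.001, -1.79]
force: [-0.2, -0.1, -0.5]
width: 38.8
```

Run:
```python
from tgt import *
im=wrist("w20")
s=ctrl.read_state();print(s["force"],s["width"])
e=np.array([np.cos(PSI),np.sin(PSI)])
goto(*(H[:2]+e*71.5),62,-1.79)
```

```text
[0.2896645  0.79821629 0.25432053] 39.05194072721111
t 27.10 eef [600.7 145.5 165.5] yaw -1.790 q7 -1.46 | shift cm [-0.25 10.35  0.13] roll 0.000 (raw 0.000) rows>=2
```

View pics/w20.png

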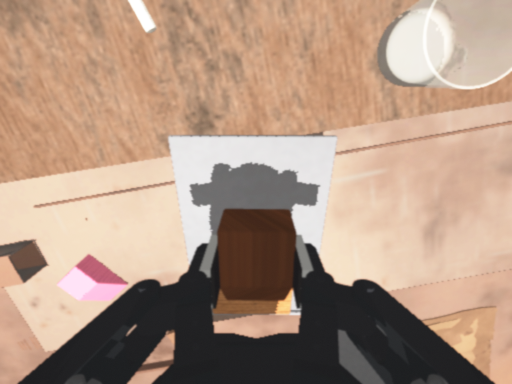

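Wedge is held in line with the board's uphill half; lower it.

apply_moves(motion=[[-0.2,5,0.1,0,3.5],[-0.2,9,0.1,0,3.5],[-0.2,10.3,0.1,0,3.5],[-0.2,10.3,0.1,0,3.5],[-0.2,10.3,0.1,0,3.5]])

```text
clock: 27.72
eef_pos: [603.7, 148.8, 64.0]
tool_rot: [-1.568, 0.001, -1.787]
force: [0.5, -0.5, -0.1]
width: 39.1
```

Run:
```python
from tgt import *
s=ctrl.read_state();print(s["force"],s["width"])
e=np.array([np.cos(PSI),np.sin(PSI)])
goto(*(H[:2]+e*71.5),56,-1.79)
```

```text
[ 0.48641413 -0.53023769 -0.10681016] 39.11090215803058
t 27.73 eef [603.7 148.8  64. ] yaw -1.787 q7 -1.37 | shift cm [ 0.13  0.8  -0.09] roll 0.003 (raw 0.003) rows>=1
```

apply_moves(motion=[[0.1,0.4,-0.1,0,3.5],[0.1,0.7,-0.1,0,3.5],[0.1,0.9,-0.1,0,3.5],[0.1,0.9,-0.1,0,3.5]])

```text
clock: 28.22
eef_pos: [601.3, 148.4, 55.5]
tool_rot: [-1.57, 0.002, -1.787]
force: [-5.7, 0.9, 15.0]
width: 39.5
```

apply_moves(motion=[[0,-0.1,0,0,3.5],[0,-0.1,0,0,4.2],[0,-0.1,0,0,4.8],[0,-0.1,0,0,5.5],[0,-0.1,0,0,5.5]])

```text
clock: 28.85
eef_pos: [601.0, 148.3, 54.1]
tool_rot: [-1.571, -0.0, -1.787]
force: [0.7, -0.0, -0.7]
width: 55.3
```

Run:
```python
from tgt import *
im=wrist("w21")
s=ctrl.read_state();print(s["force"],s["width"])
e=np.array([np.cos(PSI),np.sin(PSI)])
goto(*(H[:2]+e*71.5),53,-1.79)
```

```text
[-0.34323578  0.12636708 -0.11683087] 54.996668664117564
t 28.90 eef [601.1 148.3  54.1] yaw -1.787 q7 -1.36 | shift cm [0.03 0.11 0.15] roll 0.003 (raw 0.003) rows>=1
```

View pics/w21.png

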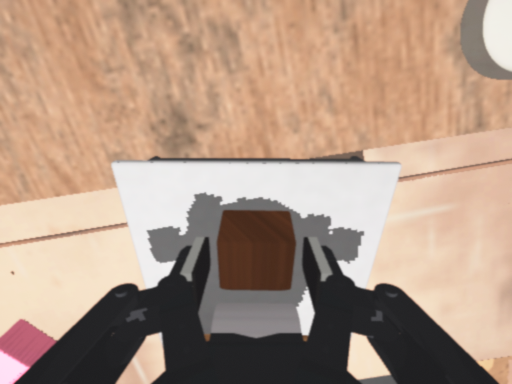

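apply_moves(motion=[[0,0.1,0.1,0,5.5],[0,0.1,0.1,0,3.5],[0,0.1,0.1,0,3.5],[0,0.1,0.1,0,3.5],[0,0.1,0.1,0,3.5]])

```text
clock: 29.52
eef_pos: [602.4, 148.0, 53.6]
tool_rot: [-1.57, 0.0, -1.787]
force: [0.5, 0.0, 2.2]
width: 38.5
```

Run:
```python
from tgt import *
im=wrist("w22")
s=ctrl.read_state();print(s["force"],s["width"],s["eef_pos"])
cv2.imwrite("pics/w22z.png",cv2.resize(im["image"][:,:,::-1][180:360,150:360],None,fx=3.5,fy=3.2))
```

```text
[ 0.50952711 -0.25326192  3.62546591] 38.76105396480461 [602.36607553 148.01296694  53.5115925 ]
```

View pics/w22z.png

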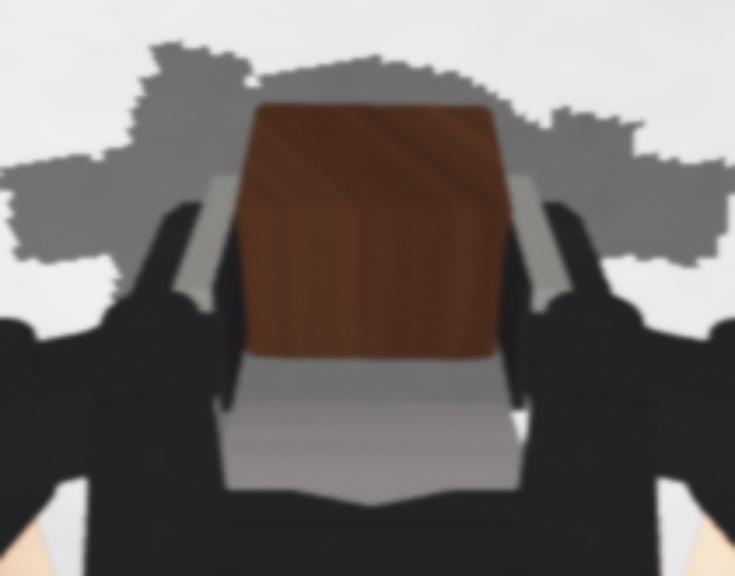

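apply_moves(motion=[[0,0.05,-0.3,0,3.5],[0,0.1,-0.6,0,3.5],[0,0.15,-0.9,0,3.5],[0,0.2,-1.1,0,3.5],[0,0.2,-1.1,0,3.5],[0,0.2,-1.1,0,3.5]])

```text
clock: 30.32
eef_pos: [591.5, 150.5, 51.6]
tool_rot: [-1.571, 0.0, -1.787]
force: [0.4, -0.7, 6.1]
width: 38.8
```

Run:
```python
from tgt import *
im=wrist("w23")
s=ctrl.read_state();print(s["force"],s["width"],s["eef_pos"], MB.T@(np.array(s["eef_pos"])-H))
cv2.imwrite("pics/w23z.png",cv2.resize(im["image"][:,:,::-1][180:360,150:360],None,fx=3.5,fy=3.2))
```

```text
[1.66747168 0.19540252 5.03308705] 38.57993089937517 [591.54507809 150.56881767  51.57659732] [62.49521064  0.45481709  7.84357948]
```

View pics/w23z.png

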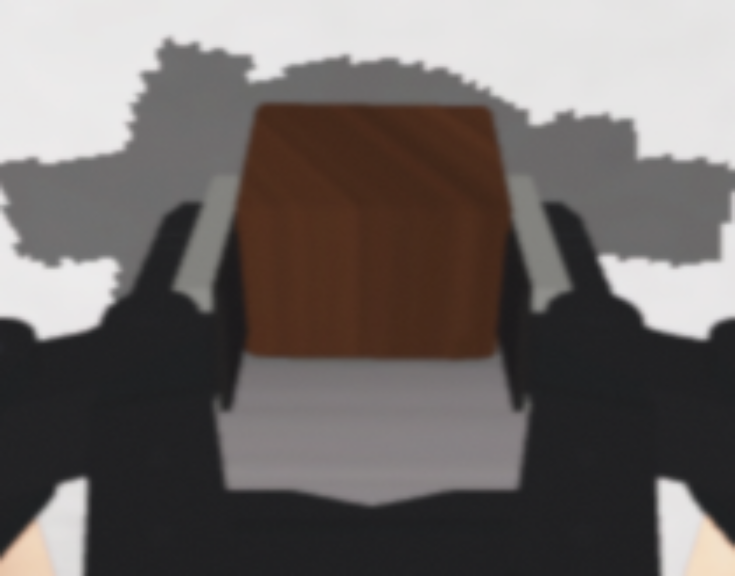

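apply_moves(motion=[[0,0.05,-0.2,0,3.5],[0,0.07,-0.4,0,3.5],[0,0.07,-0.4,0,3.5],[0,0.07,-0.4,0,3.5]])

```text
clock: 30.88
eef_pos: [588.2, 151.2, 51.0]
tool_rot: [-1.569, 0.0, -1.787]
force: [3.4, -0.2, 5.8]
width: 38.9
```

Run:
```python
from tgt import *
s=ctrl.read_state();print(s["force"],s["width"],s["eef_pos"], MB.T@(np.array(s["eef_pos"])-H))
```

```text
[ 3.42795542 -0.17269206  5.78676482] 38.914192821428664 [588.20347247 151.15945163  50.96962841] [59.0512056   0.30536796  7.8345181 ]
```

apply_moves(motion=[[0,0.03,-0.2,0,3.5],[0,0.03,-0.2,0,3.5],[0,0.03,-0.2,0,3.5]])

```text
clock: 31.25
eef_pos: [586.1, 151.6, 50.5]
tool_rot: [-1.57, 0.0, -1.787]
force: [2.5, -0.2, 6.7]
width: 38.9
```

Run:
```python
from tgt import *
s=ctrl.read_state();print(s["force"],s["width"],s["eef_pos"], MB.T@(np.array(s["eef_pos"])-H))
im=wrist("w24")
cv2.imwrite("pics/w24z.png",cv2.resize(im["image"][:,:,::-1][180:360,150:360],None,fx=3.5,fy=3.2))
```

```text
[ 2.48217217 -0.20913169  6.70642652] 38.906067430408456 [586.05995116 151.57632797  50.54934283] [56.8284952   0.24659953  7.79967275]
```

View pics/w24z.png

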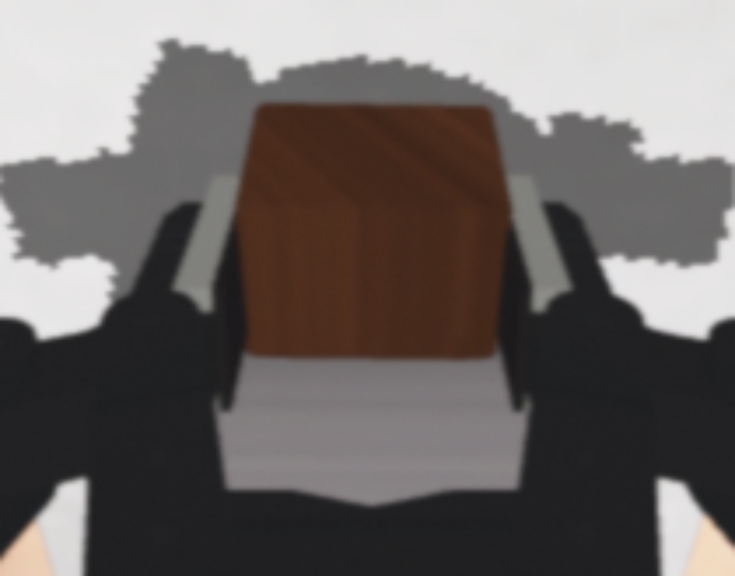

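apply_moves(motion=[[0,0.03,-0.15,0,3.5],[0,0.03,-0.15,0,3.5],[0,0.03,-0.15,0,3.5]])

```text
clock: 31.68
eef_pos: [584.7, 151.9, 50.3]
tool_rot: [-1.569, 0.0, -1.787]
force: [3.8, -0.8, 5.3]
width: 38.7
```

Run:
```python
from tgt import *
s=ctrl.read_state();print(s["force"],s["width"],s["eef_pos"], MB.T@(np.array(s["eef_pos"])-H))
```

```text
[ 3.78115811 -0.78727803  5.284153  ] 38.72392608816927 [584.73363094 151.89696211  50.32020875] [55.44513303  0.27142752  7.81092798]
```

apply_moves(motion=[[0,0,0,0,4.2],[0,0,0,0,5],[0,0,0,0,6],[0,0,0,0,7],[0,-1,0,0,7.5],[0,-4,0,0,7.5],[0,-10,0,0,8.5],[0,-16,2,0,8.5],[0,-20,3,0,8.5],[0,-20,3,0,8.5],[0,-20,3,0,8.5],[0,-20,3,0,8.5]])

```text
clock: 33.17
eef_pos: [612.2, 146.0, 248.7]
tool_rot: [-1.574, -0.001, -1.787]
force: [0.0, -0.4, -0.6]
width: 84.8
```

Run:
```python
from chk import *
chk("w25",1,-51,"pics/w25o.png",47)
```

```text
roller |mark [([524.2, 159.7, 64.5], 0.9)] |surf [([537.6, 159.3, 84.4], 0.62), ([588.8, 154.1, 70.2], 0.59)]
block |mark [([478.9, 176.6, 23.0], 0.77)] |surf [([480.1, 178.2, 65.7], 0.85)]
wedge |mark [([503.6, 383.9, 0.4], 0.79), ([575.1, 155.3, 38.6], 0.55)] |surf [([587.3, 151.9, 69.3], 0.8), ([514.9, 382.1, 22.8], 0.63)]
```

View pics/w25o.png

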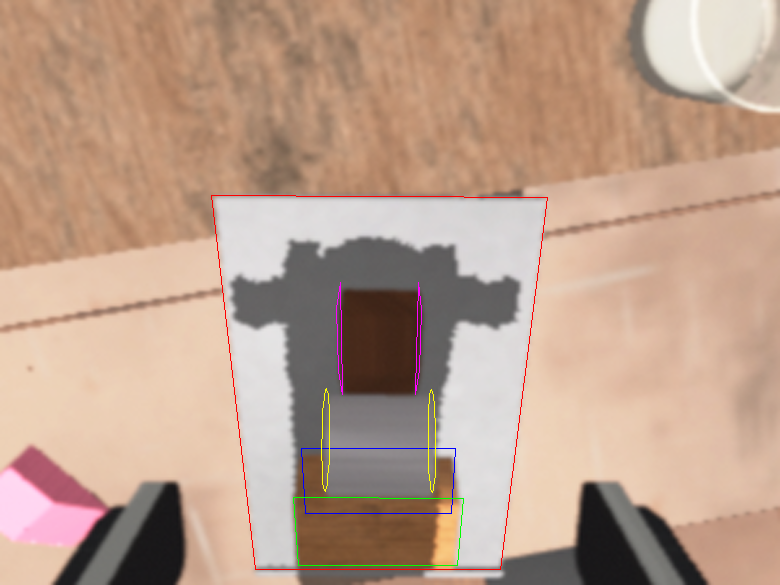

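Run:
```python
from h import *
p=ctrl.get_image("scene"); nets(p,["pipe_off","tumbler","bolt","roller","block"])
cv2.imwrite("pics/sc_end.png",cv2.resize(p["image"][:,:,::-1][130:290,140:400],None,fx=3,fy=3,interpolation=cv2.INTER_CUBIC))
```

```text
pipe_off |mark [([490.9, -207.4, 1.3], 0.93)] |surf [([479.8, -217.7, 56.9], 0.9)]
tumbler |mark [([693.1, -31.2, 9.3], 0.81)] |surf [([682.5, -43.2, 70.7], 0.86), ([475.9, -216.8, 60.0], 0.33)]
bolt |mark [([586.7, -422.8, 0.6], 0.48)] |surf [([578.6, -425.5, 28.9], 0.67)]
roller |mark [([528.0, 162.3, 59.1], 0.57)] |surf [([516.5, 140.4, 72.8], 0.57)]
block |mark [([482.5, 178.0, 21.9], 0.81)] |surf [([466.4, 156.3, 59.3], 0.62)]
```

View pics/sc_end.png

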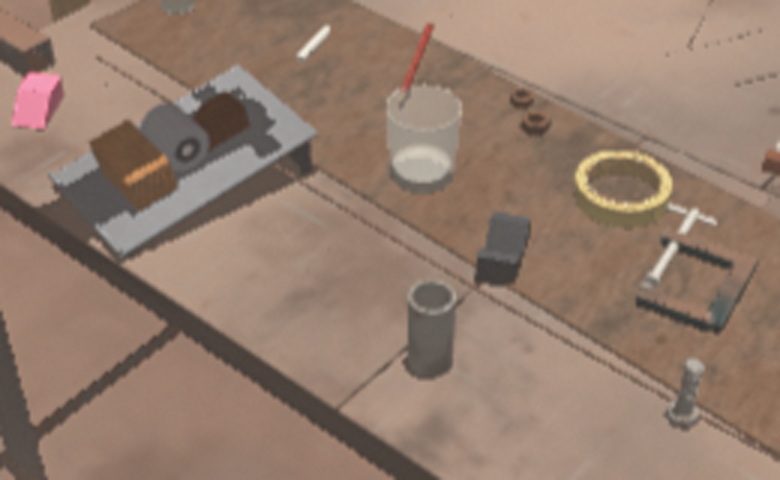

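The block, roller and wedge lie in a row on the board, and the bystanders stand where they were. I'm handing in the job.

```bash
python3 -c "
from cell import ctrl
print(ctrl.finish_job())"
```

```text
the job is handed in; nothing more can be done
None
```

All three pieces are on the drip board and the job is handed in at about 33 s of the 72 s allowed. I set the block flat downhill of the hole, then held the roller against it until it rested there. Last, I set the wedge uphill, let it settle flat and slid its nose in to the roller. The hand-in gives no verdict.

- **Positions along the slope:** in the last wrist picture, the block is about -53 mm, the roller about -1.5 mm and the wedge about +44.5 mm from the hole. Roller to block and roller to wedge are then about 52 and 46 mm, which means touching. All three lie close to the line through the hole and straight on it.
- **Small shift:** sliding the wedge in pushed the block and roller about 2–3 mm downhill, still inside the limits.
- **Detector disagreement:** the trained networks' positions differed from my picture fits by several mm. The most was about 7 mm, for the roller along the slope in the last wrist picture. I went by the fits.
- **Contact force:** the push readings during the final slide were noisy (2.5–3.8 N) with no sharp rise, so I judged "snug" from position, not from force.
- **Bystanders:** the pipe, glass and bolt show at their starting positions to within about 3 mm.

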